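Ratchet a vise tight on a glued hand stamp

TASK

The block of the wooden hand stamp has been glued and stands between the open jaws of the small bench vise on the counter. Take the red-handled ring spanner from its wooden block, fit it on the vise's hex nut and tighten (clockwise seen from above) in short strokes between the two stop posts, lifting the spanner off and setting it back for each new stroke, until the jaws grip the stamp and the pull at the red grip has about doubled, to 10 or 11 N, without crushing the block. Turn the nut only with the spanner, leave the spanner sitting down on the nut, and do not disturb the things round about.

Things in the scene. Friction and masses are not known exactly. Their poses are not given: they have to be found in the camera images.
- vise: small grey and blue bench vise fixed to the counter, base plate 74 x 218 x 10 mm, with a round blue housing (radius 45 mm, flat top 45 mm above the counter) that carries the hex nut. Origin: on the counter under the vertical nut axis; x away from the operator, y from the nut towards the jaws.
- posts: two steel stop posts on the vise, 10 mm diameter, 72 mm high, 60 mm from the nut axis, at 139 and 249 degrees from the vise's x axis (counter-clockwise from above); same origin and axes as the vise. With the neck between them the seated spanner's handle can point from 150 to 238 degrees; tightening runs clockwise, from 238 towards 150.
- nut: steel hex nut, 36 mm across flats, 8 mm high plus a 7 mm hexagonal tip tapering to 24 mm. Origin on its axis at the housing's flat top; x is normal to a flat. Clockwise turning drives the jaw pad 20 mm per rad to the rear jaw. Drag 0.5 N m both ways, also when released, so the squeeze stays. After 1.0 to 2.2 rad the stamp is caught by both jaws; then the torque climbs 2.4 N m per rad.
- jaw_pad: rubber-faced driven jaw pad, 50 mm wide, 18 mm high, on springs (6 N per mm) in front of its blue carriage, which the nut drives. Origin: centre of the pad's face, at the counter's height; moves along the vise's y.
- rear_jaw: blue rear jaw with a rubber face, very stiff, faces the jaw pad along the vise's y. Origin: 4 mm behind the centre of its rubber face, at the counter's height.
- stamp: loose wooden hand stamp standing on the vise's base plate between the jaws: block 26 x 45 x 19 mm, turned handle up to 67 mm. Origin: centre of its underside; x across the 26 mm that the jaws squeeze, z up.
- spanner: loose ring spanner, about 70 g. Origin: centre of the ring's underside; handle along -x. Ring 12 mm thick, 52 mm over its outer flats; hex hole 38 mm across flats, a flat facing x: it fits the nut when the two x axes differ by a multiple of 60 degrees (6 degrees of play each way). Seated, its origin meets the nut's. A 12 mm wide, 8 mm thick neck, level with the underside, leads to the grip.
- spanner_grip (a point): centre of the spanner's red grip, 92 mm from the ring centre along the spanner's -x, 9 mm above the ring's underside. Grip 60 mm long (70 to 130 mm from the ring centre), 14 mm wide, 18 mm high. Released, the seated spanner stays flat. Pulled sideways here, about 5.5 N keeps the free nut turning; 10.5 N is the wanted tightness (25 N squeeze); 17 N is too much.
- rest: light wooden block 80 x 80 x 30 mm, fixed; the spanner's ring lies on it at the start, the grip standing out over the counter. Origin: centre of its underside.
- candle: bystander: painted candle (blue flowers) on a black card, 56 x 56 x 66 mm, origin under its centre.
- ink_pad: bystander: flat ink pad tin, 58 x 85 x 15 mm, origin under its centre.
- doll: bystander: small wooden doll, 35 mm across, 112 mm high, origin under its centre.
- brooch: bystander: pink flower brooch lying flat, 34 x 33 x 8 mm, origin under its centre.
Not all that is in view belongs to the job. What is shaped like the stamp but black is not meant.

How it is judged:
By the outcome, as a careful person would: the job done as asked, in the order asked, and still so for the second after the job is handed in, with the robot touching nothing.
It also fails if it takes over 72 s, if anything falls off the work surface, if the arm or the gripper's body presses on something with over 40 N, if the wrist force passes 120 N, or if a joint passes its speed limit or range.

ROBOT

A 6-joint arm with a two-finger parallel gripper is mounted at the origin on a cart in front of the work surface, level with it; the furniture and walls round the work are solid. World frame = base frame: x ahead of the robot, y to its left, z up, the work surface at z = 0. Lengths are in m, angles in degrees, forces in N, time in s.
With the tool pointing down it reaches from about 0.375 to 0.975 m from the base axis. Payload 3.8 kg.
Tool frame: the origin (TCP) lies between the finger pads; the fingertips stand 22 mm ahead of it and the grasp point (between the pads) lies 3 mm ahead of it (arm.tip_extent is the x of the fingertips in the tool frame, in m); x points along the fingers, y is the direction in which the jaws open and shut, and the axes are right-handed (so a half turn about x gives the same grasp; the last joint's range is limited). The gripper opens to 88 mm and grips with 3 to 60 N. Pads are 18 mm wide; open, the fingers measure 123 mm over their backs; the gripper's body (75 mm by 187 mm) begins 45 mm behind the grasp point.
Start: joints at [-68.692, 15.12, 91.902, -0, 72.978, -2.114], TCP at [0.268, -0.619, 0.236] pointing down, gripper open.
Joint ranges: [-150.88, 150.88], [-54.13, 125.18], [17.81, 147.31], [-75.09, 255.09], [0, 152.58], [-146.25, 146.25]. Speed limits (degrees/s): [147.25, 147.25, 180, 180, 180, 180].

INTERFACE

Orientations are given as [roll, pitch, yaw] about the fixed x, y, z axes, in that order (R = Rz(yaw) Ry(pitch) Rx(roll)).
In Python, from workcell import arm gives the robot as it stands. The module is installed in compiled form; this text tells all that it offers.
- The arm moves only by the shell command python3 -m crank 'ROWS' [FORCE]. ROWS is JSON, a list of rows, each an object with "xyz": the shift along the world's x, y, z in mm, a list of three; "angular": the turn, a rotation vector about the world's x, y, z in degrees, a list of three; "gripper": the gripper's target within -1 to 1 (shut at 1, half-way at 0, fully open at -1). In form: [{"xyz": [tx, ty, tz], "angular": [wx, wy, wz], "gripper": gripper}, ...]. A call has 1 to 12 rows; each row shifts and turns the pose as measured when the row begins; what a row does not reach is not made up. A row lasts 1/10 s, in which the tool goes at most 50 mm and 8.59 degrees, less where a joint would pass 70% of its speed; a pose out of reach is approached as far as the arm can. A call with a gripper value outside its range is refused whole. The fingers move at their own pace and stop on an object; FORCE is the grip in N (left out, the last holds). Time passes only in rows, so rows that do not move let the fingers close. It gives the time, the measured TCP pose, the force and the opening at its end, in the units of the state.
- arm.get_obs(): the state, without advancing time (a new reading comes with each control period).
- arm.capture(name): name is "scene" or "top" or "wrist"; returns the picture (384x512x3 uint8, red, green, blue); there is no depth.
- arm.calibration(name): a dict with "K" (3x3 intrinsics, pixels), "eye" and "rotation" of the camera in the world; the wrist camera has in their place "T_tool_cam" (4x4, takes a point from camera to tool coordinates, whose origin is the TCP and whose axes are the tool frame's). Camera axes: x right, y up, looking along -z (the intrinsics and any distortion apply to the point x, -y, -z); pixel columns grow to the right and rows downward; lengths in m; the calibration is good to about 2 mm. The wrist camera is an equidistant fisheye: a pixel r from the principal point sees the ray r / f radians off the axis. A picture is of the moment at which its call begins: read the wrist's pose just before it. calibration takes no time and is no camera call.
- arm.finish_job(): hands the job in, once; it reports no verdict.
The state is a dict: "time_s": time; "joints": joint angles; "joint_velocities": joint speeds; "joint_torque": joint torques, N m; "eef_pos": TCP position; "ee_rot": TCP orientation; "contact_force": force on the tool from outside, world axes, zero at the start; "moment": the same for the moment, N m; "grip_width": finger opening in m.
Only numpy, scipy, OpenCV 4.12 (cv2) and the standard library are available. Lean on these libraries where they do the work, as an engineer would, in place of code of your own. Each camera call takes 0.05 s, during which the arm holds its last target.

## Working session

There is one attempt and no reset: what is moved stays moved. The work goes in short steps, Python scripts to look and compute and a shell command to move; the robot and the scene stay as the last step left them, time stands still between calls to the robot, and variables do not carry over. Pictures are saved under pics/ and viewed, and the job is handed in when it is done.

```bash
mkdir -p pics; ls
python3 - <<'E'
from workcell import arm
import cv2, numpy as np
o=arm.get_obs(); print(o)
for n in ["scene","top"]:
    im=arm.capture(n); cv2.imwrite(f"pics/{n}0.png",im[:,:,::-1]); np.save(f"pics/{n}0.npy",im)
for n in ["scene","top","wrist"]: print(n,arm.calibration(n))
E
```

```text
pics
{'time_s': 0.0, 'joints': array([-6.86913501e+01,  1.51702463e+01,  9.19797615e+01,  4.50302470e-04,
        7.29815451e+01, -2.11336813e+00]), 'joint_velocities': array([-0.01201741, -0.06463109, -0.12286538, -0.02460973,  0.10375701,
       -0.02279071]), 'joint_torque': array([-8.01500664e-04, -5.02116430e+01, -3.56878316e+01,  7.28245731e-02,
        2.95770296e-02, -1.71624856e-04]), 'eef_pos': array([ 0.26805692, -0.61869571,  0.23498934]), 'ee_rot': array([-92.30076938,  89.86844642, 111.1211164 ]), 'contact_force': array([-0.648266  , -0.78218478, -0.61655104]), 'moment': array([ 0.10757631, -0.00578056, -0.01006025]), 'grip_width': 0.08799484154852819}
scene {'K': array([[370.39777763,   0.        , 256.65083818],
       [  0.        , 370.39777763, 189.53611604],
       [  0.        ,   0.        ,   1.        ]]), 'eye': array([ 0.24542091, -0.48927926,  0.58039226]), 'rotation': array([ 54.34646056,  -1.26185291, -22.8074614 ])}
top {'K': array([[483.40736417,   0.        , 258.62050942],
       [  0.        , 483.40736417, 195.23406991],
       [  0.        ,   0.        ,   1.        ]]), 'eye': array([0.443972  , 0.14084227, 1.12268806]), 'rotation': array([  6.08923149,  -0.39745407, -89.88579824])}
wrist {'K': array([[297.31863964,   0.        , 257.67809329],
       [  0.        , 297.31863964, 189.00229511],
       [  0.        ,   0.        ,   1.        ]]), 'T_tool_cam': array([[-3.03740070e-04,  2.96964457e-01, -9.54888485e-01,
        -1.48106507e-01],
       [ 9.99999755e-01, -5.12453960e-04, -4.77459530e-04,
        -1.42353314e-04],
       [-6.31124896e-04, -9.54888396e-01, -2.96964229e-01,
        -7.57415012e-02],
       [ 0.00000000e+00,  0.00000000e+00,  0.00000000e+00,
         1.00000000e+00]])}
```

View pics/scene0.png

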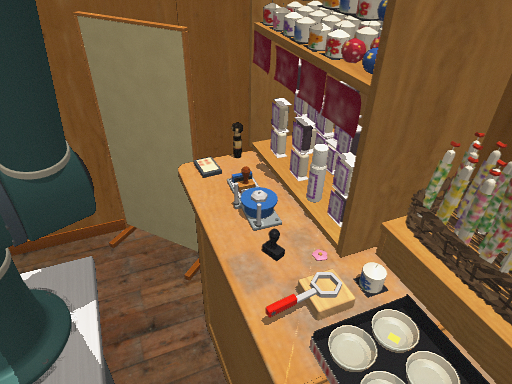

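View pics/top0.png

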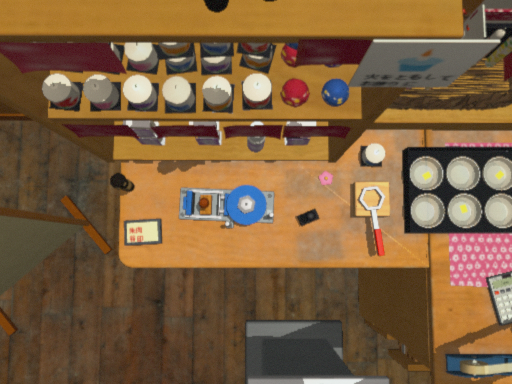

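The scene view shows the spanner (ring at about (324,285), red grip at (283,305)) on its block at (328,295), the vise with nut at (260,198), and the wooden stamp at (243,176). A black stamp lookalike is at (273,243). In the top view the nut is at (247,204), the stamp at (204,204), the ring at (372,198) and the grip at (380,243).

Spanner candidates are the red grip at top (380,243) and nothing else spanner-shaped. Stamp candidates are wood at top (204,204) between the jaws, or black at (307,216), which is not meant. I'll check the crops.

```bash
cat > h.py <<'E'
from workcell import arm
import cv2, numpy as np
from scipy.spatial.transform import Rotation as R
def cam(n):
    c=arm.calibration(n); return c['K'],np.array(c['eye']),R.from_euler('xyz',c['rotation'],degrees=True).as_matrix()
def ray(n,uv):
    K,e,M=cam(n); d=np.array([(uv[0]-K[0,2])/K[0,0],-(uv[1]-K[1,2])/K[1,1],-1]); return e,M@d
def onz(n,uv,z):
    e,d=ray(n,uv); return e+d*(z-e[2])/d[2]
def proj(n,p):
    K,e,M=cam(n); q=M.T@(np.array(p)-e); return np.array([K[0,2]+K[0,0]*q[0]/-q[2],K[1,2]-K[1,1]*q[1]/-q[2]])
def wproj(p,o):
    c=arm.calibration('wrist');K=c['K'];T=c['T_tool_cam']
    Rt=R.from_euler('xyz',o['ee_rot'],degrees=True).as_matrix()
    pt=Rt.T@(np.array(p)-o['eef_pos']); q=T[:3,:3].T@(pt-T[:3,3]); v=np.array([q[0],-q[1],-q[2]])
    th=np.arctan2(np.hypot(v[0],v[1]),v[2]); ph=np.arctan2(v[1],v[0]); r=K[0,0]*th
    return np.array([K[0,2]+r*np.cos(ph),K[1,2]+r*np.sin(ph)])
def won(uv,o,z):
    c=arm.calibration('wrist');K=c['K'];T=c['T_tool_cam']
    dx,dy=uv[0]-K[0,2],uv[1]-K[1,2]; r=np.hypot(dx,dy); th=r/K[0,0]; s=np.sin(th)/max(r,1e-9)
    d=np.array([dx*s,-dy*s,-np.cos(th)])
    Rt=R.from_euler('xyz',o['ee_rot'],degrees=True).as_matrix()
    e=o['eef_pos']+Rt@T[:3,3]; d=Rt@T[:3,:3]@d
    return e+d*(z-e[2])/d[2]
E
python3 - <<'E'
from h import *
t=np.load('pics/top0.npy'); s=np.load('pics/scene0.npy')
def crop(im,x0,y0,w,h,k): return cv2.resize(im[y0:y0+h,x0:x0+w],None,fx=k,fy=k,interpolation=cv2.INTER_CUBIC)[:,:,::-1]
cv2.imwrite('pics/c1.png',crop(t,170,170,120,70,6)); cv2.imwrite('pics/c2.png',crop(t,290,140,130,130,4)); cv2.imwrite('pics/c3.png',crop(s,190,120,200,210,3)[:600])
for n,uv,z in [("top",(247,204),.06),("top",(204,204),.067),("top",(372,198),.04),("top",(380,243),.04),("scene",(260,198),.06),("scene",(324,285),.04),("scene",(283,305),.04)]: print(n,uv,onz(n,uv,z))
E
```

```text
top (247, 204) [0.53783646 0.15929553 0.06      ]
top (204, 204) [0.53697274 0.25334429 0.067     ]
top (372, 198) [ 0.5539165 -0.1221013  0.04     ]
top (380, 243) [ 0.4529719  -0.13767826  0.04      ]
scene (260, 198) [0.53141799 0.14106316 0.06      ]
scene (324, 285) [ 0.54739362 -0.12359637  0.04      ]
scene (283, 305) [ 0.45724601 -0.13513832  0.04      ]
```

View pics/c1.png

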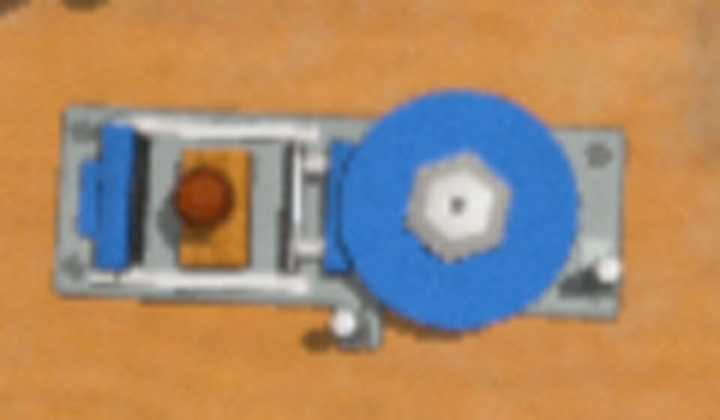

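View pics/c2.png

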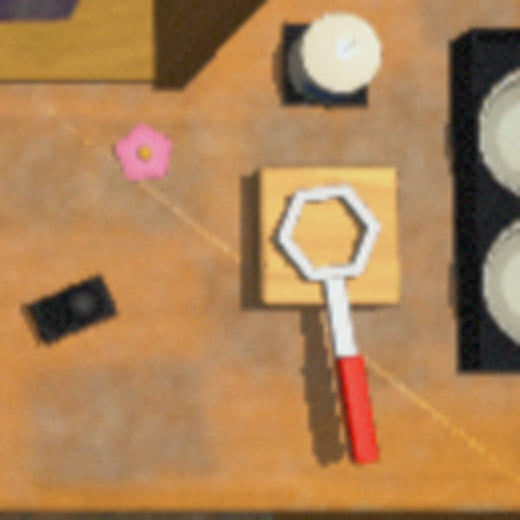

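View pics/c3.png

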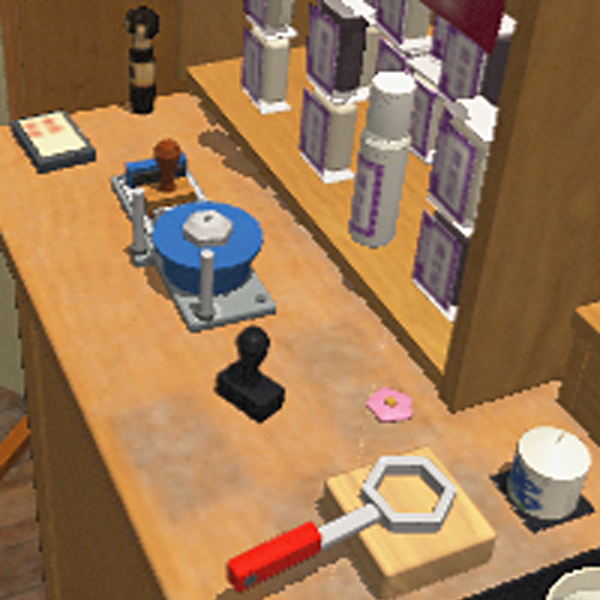

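The crops confirm the choice: the red-gripped ring spanner lies on the light block, and the brown stamp stands between the blue jaws. Next I'll measure more exactly.

Run:
```python
from h import *
ims={'top':np.load('pics/top0.npy'),'scene':np.load('pics/scene0.npy')}
roi={'top':{'red':(360,210,40,60),'ring':(350,175,45,45),'blue':(222,178,50,50),'tip':(232,190,30,30),'p1':(218,216,18,14),'p2':(262,208,18,14)},
 'scene':{'red':(255,280,60,40),'blue':(230,180,55,50)}}
for n in ims:
    hsv=cv2.cvtColor(ims[n],cv2.COLOR_RGB2HSV).astype(int)
    for k,(x,y,w,h) in roi[n].items():
        H=hsv[y:y+h,x:x+w]
        if k=='red': m=((H[...,0]<6)|(H[...,0]>174))&(H[...,1]>190)&(H[...,2]>90)
        elif k=='blue': m=(H[...,0]>95)&(H[...,0]<125)&(H[...,1]>130)
        else: m=(H[...,1]<45)&(H[...,2]>(170 if k!='tip' else 120))
        m=m.astype(np.uint8)
        nc,lab,st,ce=cv2.connectedComponentsWithStats(m)
        i=1+np.argmax(st[1:,4]); c=ce[i]+[x,y]; cnt=max(cv2.findContours((lab==i).astype(np.uint8),0,2)[0],key=len)
        (cc,r)=cv2.minEnclosingCircle(cnt); rr=cv2.minAreaRect(cnt)
        z={'red':.048,'ring':.042,'blue':.045,'tip':.058,'p1':.072,'p2':.072}[k]
        print(n,k,'area',st[i,4],'c',c.round(1),onz(n,c,z).round(4),'circ',(np.array(cc)+[x,y]).round(1),round(r,1),onz(n,np.array(cc)+[x,y],z).round(4),'rect',np.round(np.array(rr[0])+[x,y],1),np.round(rr[1],1),round(rr[2],1))
```

```text
top red area 89 c [378.9 242.6] [ 0.4537 -0.1333  0.048 ] circ [378.5 242. ] 12.8 [ 0.4551 -0.1323  0.048 ] rect [378.8 241.9] [25.2  6.2] 80.5
top ring area 227 c [372.3 201.6] [ 0.5457 -0.122   0.042 ] circ [372.6 202.6] 17.0 [ 0.5433 -0.1227  0.042 ] rect [374.2 201. ] [32.9 22.4] 55.5
top blue area 1010 c [244.6 204.6] [0.5377 0.1649 0.045 ] circ [243.8 205. ] 21.8 [0.537  0.1667 0.045 ] rect [244.5 205. ] [38. 41.] 90.0
top tip area 213 c [245.9 204.2] [0.5377 0.1618 0.058 ] circ [246. 204.] 8.5 [0.538  0.1615 0.058 ] rect [246. 204.] [16. 16.] 90.0
top p1 area 13 c [219.7 217. ] [0.5083 0.2183 0.072 ] circ [219.9 217. ] 2.1 [0.5083 0.2179 0.072 ] rect [220. 217.] [2. 4.] 90.0
top p2 area 41 c [269.8 211.6] [0.5203 0.1094 0.072 ] circ [270. 212.] 4.5 [0.5194 0.1089 0.072 ] rect [269.5 212. ] [8. 5.] 90.0
scene red area 325 c [281.2 304.6] [ 0.4516 -0.1385  0.048 ] circ [281.5 306. ] 16.8 [ 0.4508 -0.1413  0.048 ] rect [280.9 304.8] [10.3 33.1] 63.4
scene blue area 606 c [258.5 202.2] [0.5297 0.1452 0.045 ] circ [258.5 199.9] 17.9 [0.5333 0.1535 0.045 ] rect [258.5 202. ] [35. 30.] 0.0
```

Run:
```python
from h import *
o=arm.get_obs(); Rt=R.from_euler('xyz',o['ee_rot'],degrees=True).as_matrix(); print(Rt.round(3)); print('tool y yaw',np.degrees(np.arctan2(Rt[1,1],Rt[0,1])))
p1=onz('top',(227,223.7),.072);p2=onz('top',(271,215),.072);print(p1,p2)
nut=onz('top',(246,204),.06);print(nut)
for p in(p1,p2):
    d=p-nut;print(np.hypot(*d[:2]),np.degrees(np.arctan2(d[1],d[0]))%360)
```

```text
[[-0.001  0.398 -0.918]
 [ 0.002 -0.918 -0.398]
 [-1.    -0.002 -0.   ]]
tool y yaw -66.57686487835038
[0.49373029 0.20231094 0.072     ] [0.51287889 0.10674282 0.072     ]
[0.53783071 0.16150139 0.06      ]
0.060085496138994256 137.21951706169523
0.06017553310145954 245.5026801648463
```

Geometry checks out: the posts come out 60.1 and 60.2 mm from the nut, and the vise yaw is about -2.6°. The grip lies near (0.458, -0.134) with the handle at about 188.5°. I'll move above it.

```bash
python3 -m crank '[{"xyz":[17,44,0],"angular":[0,0,-1.5],"gripper":-1},{"xyz":[17,44,0],"angular":[0,0,-1.5],"gripper":-1},{"xyz":[17,44,0],"angular":[0,0,-1.5],"gripper":-1},{"xyz":[17,44,0],"angular":[0,0,-1.5],"gripper":-1},{"xyz":[17,44,0],"angular":[0,0,-1.5],"gripper":-1},{"xyz":[17,44,0],"angular":[0,0,-1.5],"gripper":-1},{"xyz":[17,44,0],"angular":[0,0,-1.5],"gripper":-1},{"xyz":[17,44,0],"angular":[0,0,-1.5],"gripper":-1},{"xyz":[17,44,0],"angular":[0,0,-1.5],"gripper":-1},{"xyz":[17,44,0],"angular":[0,0,-1.5],"gripper":-1},{"xyz":[17,44,0],"angular":[0,0,0],"gripper":-1}]' 40
```

```text
time_s: 1.2
eef_pos: [0.4531, -0.1195, 0.2281]
ee_rot: [-72.6, 89.5, 114.5]
contact_force: [0.6, -0.4, 0.1]
grip_width: 0.0883
```

```bash
cat >> h.py <<'E'
def look(name,k=1.5):
    o=arm.get_obs(); im=arm.capture('wrist'); np.save(f'pics/{name}.npy',im)
    cv2.imwrite(f'pics/{name}.png',cv2.resize(im,None,fx=k,fy=k,interpolation=cv2.INTER_CUBIC)[:,:,::-1])
    import pickle; pickle.dump(o,open(f'pics/{name}.pkl','wb'))
    Rt=R.from_euler('xyz',o['ee_rot'],degrees=True).as_matrix()
    print('t',round(o['time_s'],2),'pos',o['eef_pos'].round(4),'yaw',round(np.degrees(np.arctan2(Rt[1,1],Rt[0,1])),2),'down',Rt[:,0].round(3),'J',o['joints'].round(1),'F',o['contact_force'].round(2),'M',o['moment'].round(3),'w',round(o['grip_width'],4))
    return o,im
E
python3 - <<'E'
from h import *
look('w1')
E
```

```text
t 1.2 pos [ 0.4531 -0.1195  0.2281] yaw -82.92 down [-0.004  0.008 -1.   ] J [-18.1  -7.2 116.5   0.4  71.   64.7] F [ 0.64 -0.36  0.07] M [ 0.105 -0.023 -0.036] w 0.0883
```

View pics/w1.png

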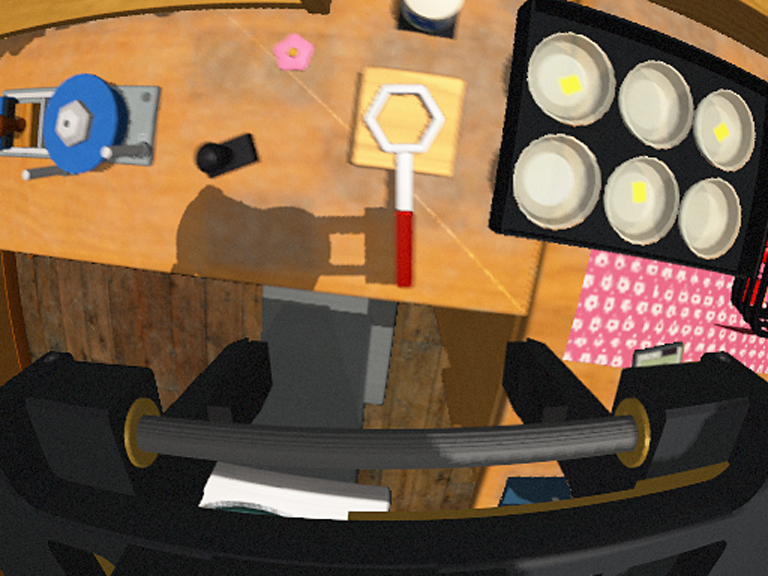

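The wrist view shows the ring at (403,119), the neck at (404,180), the red grip at (404,248), and the vise nut at (73,123) on the left.

Run:
```python
from h import *
import pickle
o=pickle.load(open('pics/w1.pkl','rb')); im=np.load('pics/w1.npy')
hsv=cv2.cvtColor(im,cv2.COLOR_RGB2HSV).astype(int)
m=((hsv[...,0]<8)|(hsv[...,0]>172))&(hsv[...,1]>190); m[:, :250]=0;m[:,290:]=0;m[:130]=0;m[200:]=0
ys,xs=np.nonzero(m);print(xs.mean(),ys.mean(),ys.min(),ys.max())
pts=np.array([won((x,y),o,.048) for x,y in zip(xs,ys)]);c=pts.mean(0);print('red',c)
u,s,v=np.linalg.svd(pts[:,:2]-c[:2]);print('dir',np.degrees(np.arctan2(v[0,1],v[0,0])))
d=v[0];pr=(pts[:,:2]-c[:2])@d;print('len',np.ptp(pr))
r=won((403/1.5,119/1.5),o,.042);print('ring',r, np.hypot(*(r-c)[:2]),np.degrees(np.arctan2(*(c-r)[1::-1]))%360)
print('nut',won((73/1.5,123/1.5),o,.06))
```

```text
268.84659090909093 164.79166666666666 141 190
red [ 0.45622973 -0.13071781  0.048     ]
dir -172.88726603999336
len 0.0570893957401528
ring [ 0.5515391  -0.11823585  0.042     ] 0.09612322850504548 187.4611373384734
nut [0.53634824 0.15549597 0.06      ]
```

```bash
python3 -m crank '[{"xyz":[4,-8,-30],"angular":[0,0,0],"gripper":-1},{"xyz":[1,-2,-40],"angular":[0,0,0],"gripper":-1},{"xyz":[1,-1,-40],"angular":[0,0,0],"gripper":-1},{"xyz":[0,0,-30],"angular":[0,0,0],"gripper":-1},{"xyz":[0,0,0],"angular":[0,0,0],"gripper":-1}]'
python3 - <<'E'
from h import *
look('w2')
E
```

```text
time_s: 1.75
eef_pos: [0.4625, -0.1194, 0.0855]
ee_rot: [-109.5, 89.3, 78.6]
contact_force: [-0.9, 0.9, 0.2]
grip_width: 0.088
t 1.75 pos [ 0.4625 -0.1194  0.0855] yaw -81.96 down [ 0.003  0.012 -1.   ] J [-18.    2.3 123.8   0.9  53.9  63.4] F [-0.9   0.95  0.23] M [0.005 0.063 0.019] w 0.088
```

View pics/w2.png

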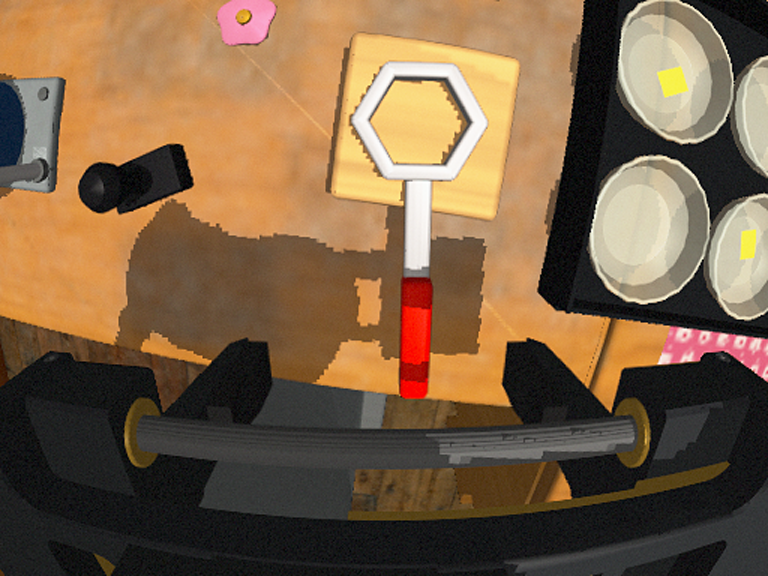

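The handle is at column 416 and the finger middle at 387, so I have to shift about 11 mm in -y before descending.

```bash
python3 -m crank '[{"xyz":[-3,-12,-5],"angular":[0,0,0],"gripper":-1},{"xyz":[0,0,-15],"angular":[0,0,0],"gripper":-1},{"xyz":[0,0,-15],"angular":[0,0,0],"gripper":-1},{"xyz":[0,0,0],"angular":[0,0,0],"gripper":-1}]'
python3 - <<'E'
from h import *
look('w3')
E
```

```text
time_s: 2.2
eef_pos: [0.466, -0.1372, 0.0586]
ee_rot: [-167.5, 89.0, 20.6]
contact_force: [-0.9, 1.3, 0.6]
grip_width: 0.0881
t 2.2 pos [ 0.466  -0.1372  0.0586] yaw -81.95 down [ 0.017  0.006 -1.   ] J [-19.8   4.9 124.5   0.9  49.8  61.6] F [-0.86  1.33  0.62] M [-0.007  0.083  0.031] w 0.0881
```

View pics/w3.png

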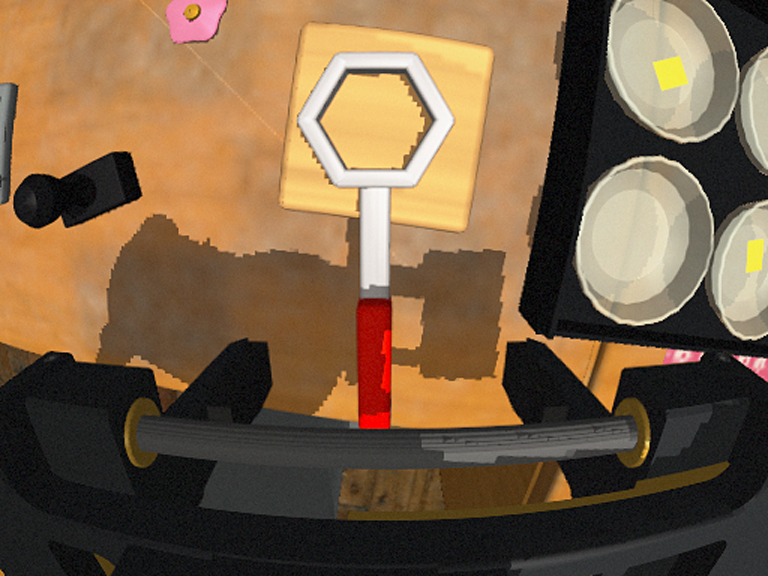

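The handle is now at column 374, slightly over-shifted by about 5 mm. I'll correct that, straighten the tilt and go down to z = 0.042.

```bash
python3 -m crank '[{"xyz":[-6,4,-5],"angular":[-0.3,1,-0.5],"gripper":-1},{"xyz":[0,1,-8],"angular":[0,0,0],"gripper":-1},{"xyz":[0,0,0],"angular":[0,0,0],"gripper":-1},{"xyz":[0,0,0],"angular":[0,0,0],"gripper":-1}]'
python3 - <<'E'
from h import *
look('w4')
E
```

```text
time_s: 2.65
eef_pos: [0.4638, -0.1341, 0.0503]
ee_rot: [151.0, 89.5, -21.6]
contact_force: [0.1, -0.3, 0.5]
grip_width: 0.0882
t 2.65 pos [ 0.4638 -0.1341  0.0503] yaw -82.53 down [ 0.007 -0.003 -1.   ] J [-19.1   5.5 124.9  -0.   49.1  63.5] F [ 0.06 -0.32  0.46] M [ 0.072  0.023 -0.023] w 0.0882
```

```bash
python3 -m crank '[{"xyz":[-5,3,-9],"angular":[0,0.4,0],"gripper":-1},{"xyz":[-1,0,-2],"angular":[0,0,0],"gripper":-1},{"xyz":[0,0,0],"angular":[0,0,0],"gripper":-1},{"xyz":[0,0,0],"angular":[0,0,0],"gripper":-1}]'
python3 - <<'E'
from h import *
look('w5')
E
```

```text
time_s: 3.1
eef_pos: [0.4569, -0.1305, 0.0382]
ee_rot: [64.0, 89.8, -108.5]
contact_force: [0.2, 0.3, -0.3]
grip_width: 0.0878
t 3.1 pos [ 0.4569 -0.1305  0.0382] yaw -82.5 down [-0.001 -0.003 -1.   ] J [-18.8   6.1 125.9  -0.2  48.   63.8] F [ 0.15  0.32 -0.35] M [ 0.047  0.036 -0.043] w 0.0878
```

View pics/w5.png

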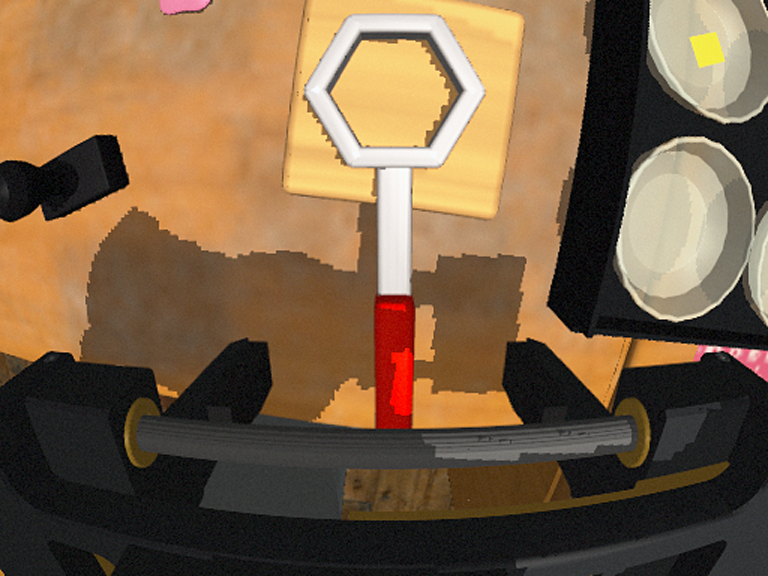

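The handle is at column 394 and the finger middle at about 387, so I'm nearly centred. I'll nudge and close.

```bash
python3 -m crank '[{"xyz":[0,-3,3],"angular":[0,0,-0.3],"gripper":-1},{"xyz":[0,0,0],"angular":[0,0,0],"gripper":1},{"xyz":[0,0,0],"angular":[0,0,0],"gripper":1},{"xyz":[0,0,0],"angular":[0,0,0],"gripper":1},{"xyz":[0,0,0],"angular":[0,0,0],"gripper":1},{"xyz":[0,0,0],"angular":[0,0,0],"gripper":1},{"xyz":[0,0,0],"angular":[0,0,0],"gripper":1},{"xyz":[0,0,0],"angular":[0,0,0],"gripper":1}]' 45
python3 - <<'E'
from h import *
look('w6')
E
```

```text
time_s: 3.95
eef_pos: [0.4577, -0.1342, 0.0422]
ee_rot: [95.1, 89.8, -77.7]
contact_force: [0.2, -0.0, 0.6]
grip_width: 0.0341
t 3.95 pos [ 0.4577 -0.1342  0.0422] yaw -82.84 down [ 0.001 -0.003 -1.   ] J [-19.2   5.9 125.6  -0.2  48.4  63.8] F [ 0.22 -0.01  0.63] M [ 0.039 -0.019 -0.029] w 0.0341
```

View pics/w6.png

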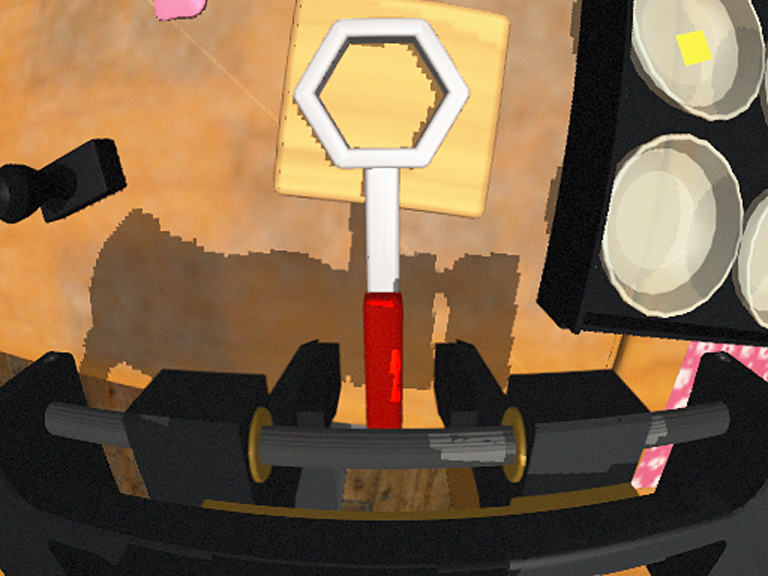

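Still closing at 34 mm; the grip at (384,360) sits centred between the fingers. I'll let them close fully, then lift.

```bash
python3 -m crank '[{"xyz":[0,0,0],"angular":[0,0,0],"gripper":1},{"xyz":[0,0,0],"angular":[0,0,0],"gripper":1},{"xyz":[0,0,0],"angular":[0,0,0],"gripper":1},{"xyz":[0,0,0],"angular":[0,0,0],"gripper":1},{"xyz":[0,0,0],"angular":[0,0,0],"gripper":1}]' 45; python3 -m crank '[{"xyz":[0,0,20],"angular":[0,0,0],"gripper":1},{"xyz":[0,0,30],"angular":[0,0,0],"gripper":1},{"xyz":[0,0,30],"angular":[0,0,0],"gripper":1},{"xyz":[0,0,10],"angular":[0,0,0],"gripper":1},{"xyz":[0,0,0],"angular":[0,0,0],"gripper":1}]'
python3 - <<'E'
from h import *
look('w7')
E
```

```text
time_s: 4.5
eef_pos: [0.4577, -0.1342, 0.0421]
ee_rot: [92.2, 89.8, -80.6]
contact_force: [0.3, -0.5, 0.9]
grip_width: 0.0126
time_s: 5.0
eef_pos: [0.4545, -0.1331, 0.1323]
ee_rot: [3.6, 89.7, -169.2]
contact_force: [0.4, -0.7, -1.7]
grip_width: 0.0127
t 5.0 pos [ 0.4545 -0.1331  0.1323] yaw -82.83 down [-0.006 -0.001 -1.   ] J [-19.2  -1.4 121.9  -0.2  59.8  63.7] F [ 0.43 -0.69 -1.68] M [0.014 0.047 0.015] w 0.0127
```

View pics/w7.png

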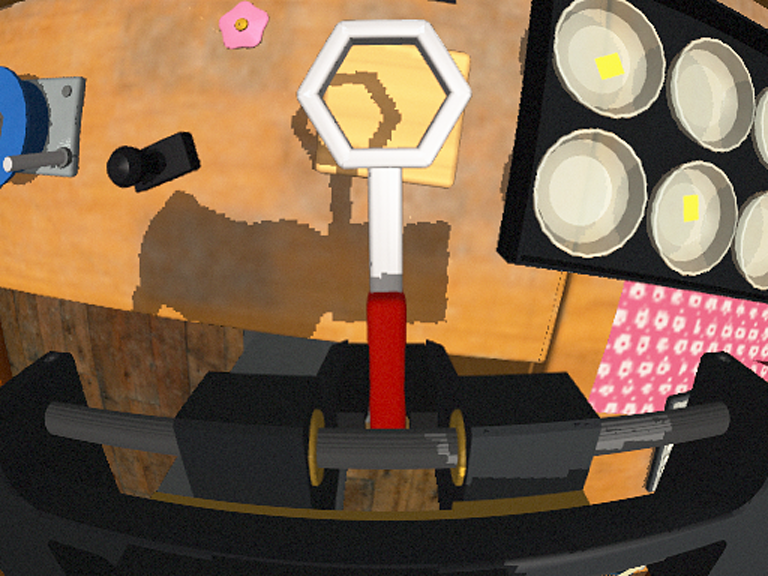

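The spanner is held level, with the ring centre at (384,93). Next I'll get its offset in the tool frame.

```bash
cat >> h.py <<'E'
def yawof(o):
    Rt=R.from_euler('xyz',o['ee_rot'],degrees=True).as_matrix(); return np.degrees(np.arctan2(Rt[1,1],Rt[0,1]))
def white(im,y1=125):
    hsv=cv2.cvtColor(im,cv2.COLOR_RGB2HSV).astype(int)
    m=((hsv[...,1]<30)&(hsv[...,2]>150)).astype(np.uint8); m[y1:]=0; m[:,:190]=0; m[:,325:]=0
    return m
E
python3 - <<'E'
from h import *
import pickle
o=pickle.load(open('pics/w7.pkl','rb')); im=np.load('pics/w7.npy')
m=white(im,190)
n,lab,st,ce=cv2.connectedComponentsWithStats(m); i=1+np.argmax(st[1:,4]); print(st[i],ce[i])
mm=(lab==i).astype(np.uint8)
z=o['eef_pos'][2]
cnt,hier=cv2.findContours(mm,cv2.RETR_CCOMP,2)
for c,h in zip(cnt,hier[0]):
    if cv2.contourArea(c)<500: continue
    if h[3]>=0:
        P=np.array([won(p[0].astype(float),o,z) for p in c])[:,:2]
        (cc,r)=cv2.minEnclosingCircle((P*1000).astype(np.float32)); print('hole circ',cc,r, 'area',cv2.contourArea((P*1000).astype(np.float32)))
        M=cv2.moments((P*1000).astype(np.float32)); c0=np.array([M['m10']/M['m00'],M['m01']/M['m00']]);print('hole cen',c0)
        q=P*1000-c0; a=np.arctan2(q[:,1],q[:,0]); rr=np.hypot(q[:,0],q[:,1]); print('vertex phase', np.degrees(np.angle(np.sum(rr**8*np.exp(6j*a))))/6)
# neck midline
ys=[y for y in range(118,186,4)]; pts=[]
for y in ys:
    x=np.nonzero(mm[y,230:290])[0]
    if len(x): pts.append(won((230+x.mean(),y),o,z-.004)); print(y,x.min()+230,x.max()+230)
pts=np.array(pts)[:,:2]; v=np.linalg.svd(pts-pts.mean(0))[2][0]; print('neck dir',np.degrees(np.arctan2(v[1],v[0]))%180)
d=c0/1000-o['eef_pos'][:2]; print('ring-tcp',d,np.hypot(*d),np.degrees(np.arctan2(d[1],d[0])),'toolyaw+90',yawof(o)+90)
E
```

```text
[ 198   13  116  173 5320] [255.79398496  87.37406015]
hole circ (548.8392333984375, -120.55419158935547) 22.00993537902832 area 1254.4809993326198
hole cen [ 548.6932082  -120.44455437]
vertex phase -22.05602143403109
118 246 267
122 246 267
126 246 267
130 246 267
134 246 267
138 246 267
142 246 267
146 246 267
150 246 267
154 246 267
158 246 267
162 247 267
166 247 267
170 247 267
174 247 267
178 247 267
182 247 267
neck dir 7.78559637244922
ring-tcp [0.09420776 0.01264898] 0.09505313202897966 7.647191908770081 toolyaw+90 7.170158577984424
```

Measured hole radius is 22.0 mm against an expected 21.9, and the ring centre is 95 mm from the TCP along tool yaw +90.5°. Now over to the vise.

```bash
python3 -m crank '[{"xyz":[0,30,0],"angular":[0,0,3],"gripper":1},{"xyz":[0,40,0],"angular":[0,0,4],"gripper":1},{"xyz":[0,40,0],"angular":[0,0,4],"gripper":1},{"xyz":[0,40,0],"angular":[0,0,4],"gripper":1},{"xyz":[0,40,0],"angular":[0,0,4],"gripper":1},{"xyz":[0,35,0],"angular":[0,0,3],"gripper":1},{"xyz":[0,15,0],"angular":[0,0,0],"gripper":1},{"xyz":[0,0,0],"angular":[0,0,0],"gripper":1},{"xyz":[0,0,0],"angular":[0,0,0],"gripper":1}]'
python3 - <<'E'
from h import *
look('w8')
E
```

```text
time_s: 5.95
eef_pos: [0.4435, 0.1138, 0.1159]
ee_rot: [-15.1, 88.4, -165.2]
contact_force: [-0.4, -1.0, -0.8]
grip_width: 0.0127
t 5.95 pos [0.4435 0.1138 0.1159] yaw -60.08 down [-0.027 -0.007 -1.   ] J [ 1.140e+01 -1.100e+00  1.236e+02 -1.000e-01  5.910e+01  7.150e+01] F [-0.43 -1.02 -0.78] M [-0.091 -0.054  0.02 ] w 0.0127
```

View pics/w8.png

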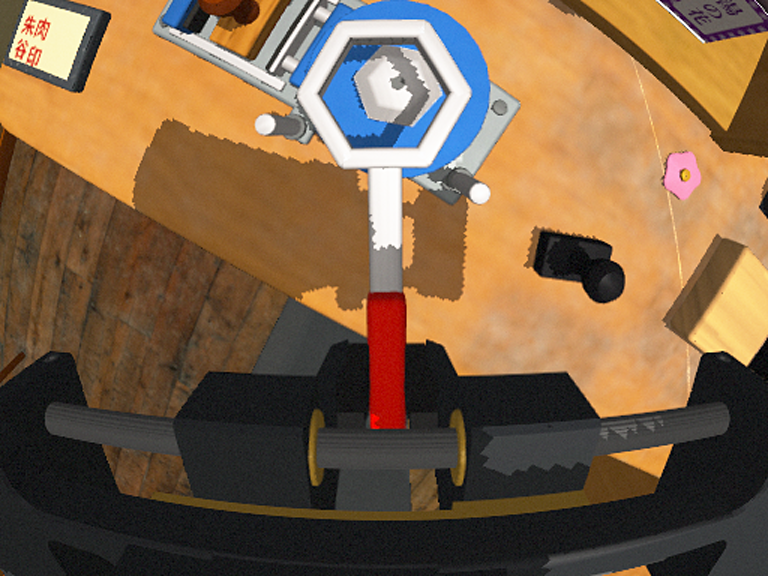

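The nut shows through the ring hole, centre about (397,86), with its corners left and right like the ring's, so it's already nearly aligned. I'll measure the nut silhouette.

```bash
cat >> h.py <<'E'
import pickle
def nutmeas(name,hole_r=19.5):
    o=pickle.load(open(f'pics/{name}.pkl','rb')); im=np.load(f'pics/{name}.npy')
    Rt=R.from_euler('xyz',o['ee_rot'],degrees=True).as_matrix(); ya=np.radians(yawof(o)+90.5)
    # ring centre at TCP level in tool plane
    a=np.radians(0.5); rc=o['eef_pos']+Rt@np.array([0.0,0.0951*np.sin(a),-0.0951*np.cos(a)])
    hsv=cv2.cvtColor(im,cv2.COLOR_RGB2HSV).astype(int)
    blue=(hsv[...,0]>95)&(hsv[...,0]<125)&(hsv[...,1]>110)
    uv=wproj(rc,o)
    m=(~blue).astype(np.uint8)
    poly=np.array([wproj(rc+Rt@np.array([0,.0195*np.sin(t),.0195*np.cos(t)])/1.0,o) for t in np.linspace(0,2*np.pi,60)])
    mask=np.zeros_like(m); cv2.fillPoly(mask,[poly.round().astype(np.int32)],1)
    m=m&mask
    n,lab,st,ce=cv2.connectedComponentsWithStats(m); i=1+np.argmax(st[1:,4])
    c=max(cv2.findContours((lab==i).astype(np.uint8),0,2)[0],key=cv2.contourArea)
    P=np.array([won(p[0].astype(float),o,.053) for p in c])[:,:2]*1000
    M=cv2.moments(P.astype(np.float32)); c0=np.array([M['m10']/M['m00'],M['m01']/M['m00']])
    q=P-c0; an=np.arctan2(q[:,1],q[:,0]); rr=np.hypot(q[:,0],q[:,1])
    ph=np.degrees(np.angle(np.sum(rr**8*np.exp(6j*an))))/6
    print('ring uv',uv.round(1),'ring xyz',rc.round(4),'spanner x',yawof(o)+90.7)
    print('nut cen',c0.round(1),'area',M['m00'],'(1122)','maxr',rr.max().round(1),'vertex phase',round(ph,1),'=> nut x mod60',(ph+30)%60)
    dbg=im.copy(); cv2.drawContours(dbg,[c],-1,(255,0,0),1); cv2.polylines(dbg,[poly.round().astype(np.int32)],True,(0,255,0),1)
    u=uv.round().astype(int); x0,y0=max(u[0]-80,0),max(u[1]-75,0); dbg=dbg[y0:y0+150,x0:x0+160]
    cv2.imwrite(f'pics/{name}_n.png',cv2.resize(dbg,None,fx=4,fy=4)[:,:,::-1])
E
python3 - <<'E'
from h import *
nutmeas('w8')
E
```

```text
ring uv [259.8  60.8] ring xyz [0.5263 0.1605 0.1133] spanner x 30.615198527415117
nut cen [538.5 161.2] area 1397.6632908461615 (1122) maxr 29.4 vertex phase -2.2 => nut x mod60 27.773683725034278
```

View pics/w8_n.png

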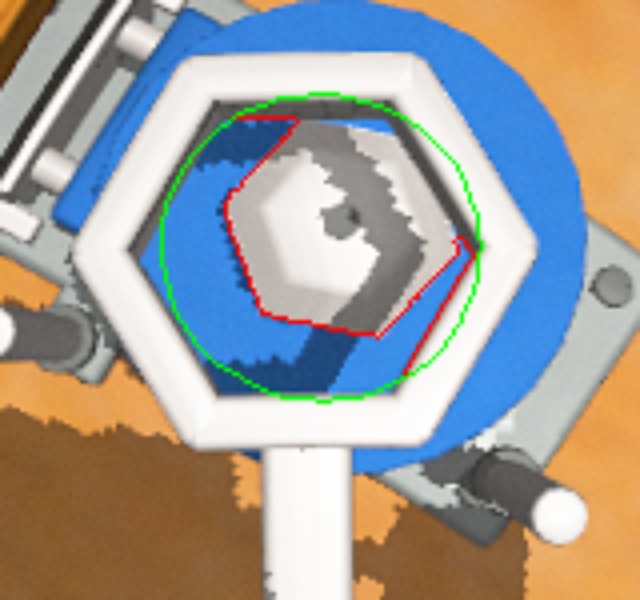

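```bash
cat >> h.py <<'E'
def verts(name,V,off,z=.053,k=4.):
    o=pickle.load(open(f'pics/{name}.pkl','rb'))
    W=np.array([won((v[0]/k+off[0],v[1]/k+off[1]),o,z) for v in V])[:,:2]*1000
    L=np.hypot(*(np.roll(W,-1,0)-W).T); print('sides',L.round(1),'(20.8)')
    c=W.mean(0); 
    a=np.degrees(np.arctan2(*(W-c).T[::-1])); r=np.hypot(*(W-c).T); print('r',r.round(1))
    print('cen',c.round(1),'nut x mod60',(np.degrees(np.angle(np.mean(np.exp(6j*np.radians(a)))))/6+30)%60, 'each',((a+30)%60).round(1))
E
python3 - <<'E'
from h import *
verts('w8',[(225,200),(262,313),(378,336),(460,242),(398,130),(298,122)],(180,0))
E
```

```text
sides [21.1 20.4 22.  22.6 17.2 18.7] (20.8)
r [19.6 20.5 21.2 21.4 19.8 19.3]
cen [536.4 162.9] nut x mod60 21.305051018349133 each [17.7 21.2 19.5 21.7 28.1 20.2]
```

```bash
python3 -m crank '[{"xyz":[3,8,0],"angular":[0.2,-0.8,-5],"gripper":1},{"xyz":[3,6,-2],"angular":[0.2,-0.8,-4],"gripper":1},{"xyz":[0,0,0],"angular":[0,0,0],"gripper":1},{"xyz":[0,0,0],"angular":[0,0,0],"gripper":1}]'
python3 - <<'E'
from h import *
look('w9'); nutmeas('w9')
E
```

```text
time_s: 6.4
eef_pos: [0.4486, 0.123, 0.1116]
ee_rot: [-28.3, 89.8, 172.0]
contact_force: [0.2, 0.1, -1.1]
grip_width: 0.0131
t 6.4 pos [0.4486 0.123  0.1116] yaw -69.69 down [-0.003  0.    -1.   ] J [ 1.22e+01 -1.00e+00  1.24e+02  1.00e-01  5.72e+01  8.19e+01] F [ 0.24  0.06 -1.11] M [ 0.04   0.05  -0.049] w 0.0131
ring uv [259.5  60.7] ring xyz [0.5381 0.1552 0.1114] spanner x 21.009984879742248
nut cen [536.8 162.2] area 1069.1078613665886 (1122) maxr 20.7 vertex phase -5.4 => nut x mod60 24.56331581462998
```

View pics/w9_n.png

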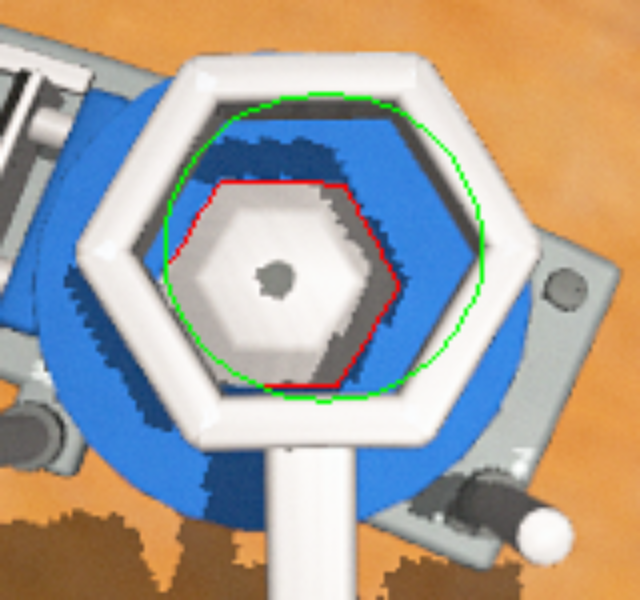

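The nut's hexagon is clear and parallel to the ring: corners at (160,285), (222,182), (345,184), (401,285), (340,386) and (220,386) in the crop.

Run:
```python
from h import *
verts('w9',[(160,285),(222,182),(345,184),(401,285),(340,386),(220,386)],(180,0))
print(onz('top',(246,204),.06),'tip w', won((275/4+180,279/4),pickle.load(open('pics/w9.pkl','rb')),.060))
```

```text
sides [20.9 20.9 20.1 20.5 20.5 20.6] (20.8)
r [20.7 20.7 20.7 20.4 20.5 20.6]
cen [536.3 161. ] nut x mod60 19.564931675323784 each [20.  19.4 18.7 19.9 19.6 19.8]
[0.53783071 0.16150139 0.06      ] tip w [0.53612512 0.16178392 0.06      ]
```

The nut is at (536.3, 161.1) with its x axis at 19.6°, and the hexagon sides fit 20.8 mm. I'll shift about (-2, +6.5), turn -1.3° and lower to just above the tip.

```bash
python3 -m crank '[{"xyz":[-2,6,-4],"angular":[0,-0.1,-1.3],"gripper":1},{"xyz":[0,1,-12],"angular":[0,0,0],"gripper":1},{"xyz":[0,0,-12],"angular":[0,0,0],"gripper":1},{"xyz":[0,0,0],"angular":[0,0,0],"gripper":1},{"xyz":[0,0,0],"angular":[0,0,0],"gripper":1}]'
python3 - <<'E'
from h import *
look('w10'); nutmeas('w10')
E
```

```text
time_s: 6.95
eef_pos: [0.4465, 0.1275, 0.0813]
ee_rot: [-2.4, 89.9, -163.3]
contact_force: [-0.2, -0.4, -0.3]
grip_width: 0.0128
t 6.95 pos [0.4465 0.1275 0.0813] yaw -70.94 down [-0.002 -0.001 -1.   ] J [ 12.9   1.3 125.4  -0.   53.4  83.8] F [-0.16 -0.36 -0.3 ] M [ 0.037  0.053 -0.023] w 0.0128
ring uv [259.4  60.7] ring xyz [0.5367 0.1578 0.081 ] spanner x 19.759772946575822
nut cen [536.5 162.2] area 1081.7717051375657 (1122) maxr 20.8 vertex phase -7.2 => nut x mod60 22.75402639942795
```

View pics/w10_n.png

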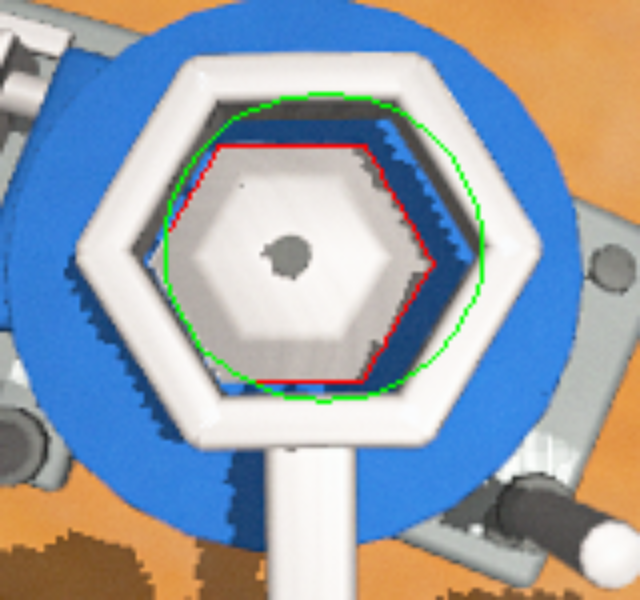

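Run:
```python
from h import *
verts('w10',[(148,262),(218,146),(365,147),(433,264),(365,382),(222,382)],(179,0))
print('hole top rim'); verts('w10',[(130,248),(215,101),(395,101),(482,250),(400,396),(222,396)],(179,0),z=.081)
```

```text
sides [20.2 21.3 20.2 20.3 20.9 21.2] (20.8)
r [21.  20.8 20.5 20.5 20.8 20.5]
cen [536. 162.] nut x mod60 18.980417606177106 each [17.9 20.1 17.8 18.8 20.  19.3]
hole top rim
sides [21.4 22.  21.8 21.1 21.9 22. ] (20.8)
r [21.8 22.  21.6 21.4 22.  21.5]
cen [535.8 159.4] nut x mod60 19.482971137185146 each [18.7 20.  19.3 18.6 20.3 19.9]
```

The hole centre is at (535.8, 159.4) and the nut at (536.1, 161.7), with angles within 1°. I'll shift +2.7 mm in y and lower.

```bash
python3 -m crank '[{"xyz":[0,3.5,-3],"angular":[0,0,0],"gripper":1},{"xyz":[0,0.3,-4],"angular":[0,0,0],"gripper":1},{"xyz":[0,0,-3],"angular":[0,0,0],"gripper":1},{"xyz":[0,0,0],"angular":[0,0,0],"gripper":1}]'
python3 - <<'E'
from h import *
look('w11'); nutmeas('w11')
E
```

```text
time_s: 7.4
eef_pos: [0.447, 0.1318, 0.071]
ee_rot: [0.2, 89.9, -160.7]
contact_force: [-0.8, 0.5, -0.6]
grip_width: 0.0127
t 7.4 pos [0.447  0.1318 0.071 ] yaw -70.91 down [-0.001 -0.    -1.   ] J [ 13.4   2.3 125.7  -0.   52.1  84.3] F [-0.82  0.54 -0.57] M [0.028 0.06  0.033] w 0.0127
ring uv [259.4  60.7] ring xyz [0.5371 0.1621 0.0709] spanner x 19.787058546876935
nut cen [538.2 161.3] area 1286.1527076787315 (1122) maxr 24.0 vertex phase -9.5 => nut x mod60 20.4646700088652
```

View pics/w11_n.png

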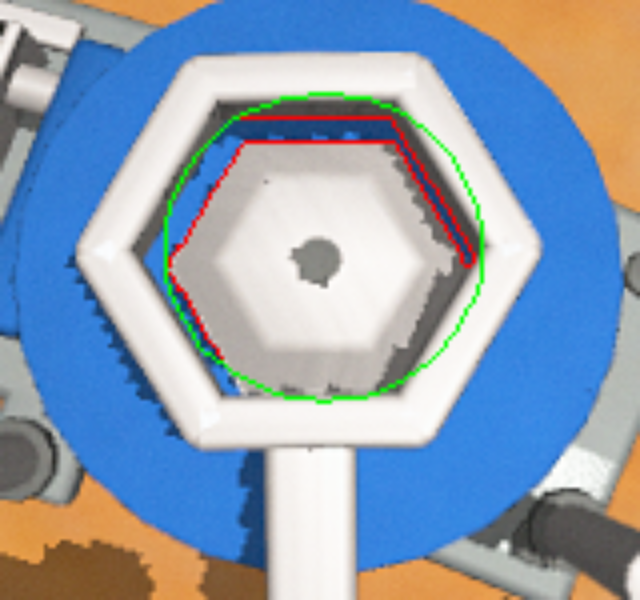

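Run:
```python
from h import *
verts('w11',[(215,262),(268,175),(372,175),(425,262),(370,350),(270,350)],(179,0),z=.060)
verts('w10',[(193,256),(242,174),(341,174),(388,258),(341,340),(240,340)],(179,0),z=.060)
o=pickle.load(open('pics/w11.pkl','rb'))
for v in[(170,263),(243,142),(395,142)]:
    print(won((v[0]/4+179,v[1]/4),o,.053)*1000-20.78*np.array([np.cos(0),0,0])*0)
print('hole top rim'); verts('w11',[(130,248),(215,101),(395,101),(482,250),(400,396),(222,396)],(179,0),z=.071)
```

```text
sides [13.7 13.6 13.7 14.  13.1 14. ] (20.8)
r [13.8 13.7 13.7 13.8 13.6 13.6]
cen [536.1 161.9] nut x mod60 19.16291685930701 each [18.9 19.  19.3 19.5 18.  20.3]
sides [13.6 13.8 13.8 13.5 14.1 13.8] (20.8)
r [13.6 13.8 13.8 13.5 13.9 13.9]
cen [536.1 162. ] nut x mod60 18.550596570063327 each [18.1 18.5 18.8 18.2 19.3 18.4]
[530.15471403 181.5995606   53.        ]
[549.62737235 177.72776966  53.        ]
[556.46333767 158.09804786  53.        ]
hole top rim
sides [21.4 22.  21.7 21.1 21.9 22. ] (20.8)
r [21.7 21.9 21.6 21.4 22.  21.5]
cen [536.2 163.7] nut x mod60 19.510747492524377 each [18.7 20.1 19.4 18.6 20.3 20. ]
```

The nut is now at (536.1, 161.9) from the tip's corners (r 13.7, expected 13.9) and the ring at (536.2, 163.7). I'll move -1.7 mm in y and lower gently.

```bash
python3 -m crank '[{"xyz":[0,-2,-2],"angular":[0,0,-0.3],"gripper":1},{"xyz":[0,0,-4],"angular":[0,0,0],"gripper":1},{"xyz":[0,0,-3],"angular":[0,0,0],"gripper":1},{"xyz":[0,0,-2],"angular":[0,0,0],"gripper":1},{"xyz":[0,0,0],"angular":[0,0,0],"gripper":1}]'
python3 - <<'E'
from h import *
look('w12'); nutmeas('w12')
E
```

```text
time_s: 7.95
eef_pos: [0.4473, 0.1297, 0.0602]
ee_rot: [-7.8, 90.0, -169.1]
contact_force: [-1.6, -1.0, 3.6]
grip_width: 0.0123
t 7.95 pos [0.4473 0.1297 0.0602] yaw -71.24 down [-0.001 -0.    -1.   ] J [ 13.1   3.2 126.2   0.   50.7  84.3] F [-1.59 -0.99  3.57] M [0.05  0.138 0.002] w 0.0123
ring uv [259.4  60.7] ring xyz [0.5376 0.1595 0.0601] spanner x 19.464136022431703
nut cen [536.6 161.7] area 1069.601754528936 (1122) maxr 20.7 vertex phase -8.5 => nut x mod60 21.508413817191155
```

View pics/w12_n.png

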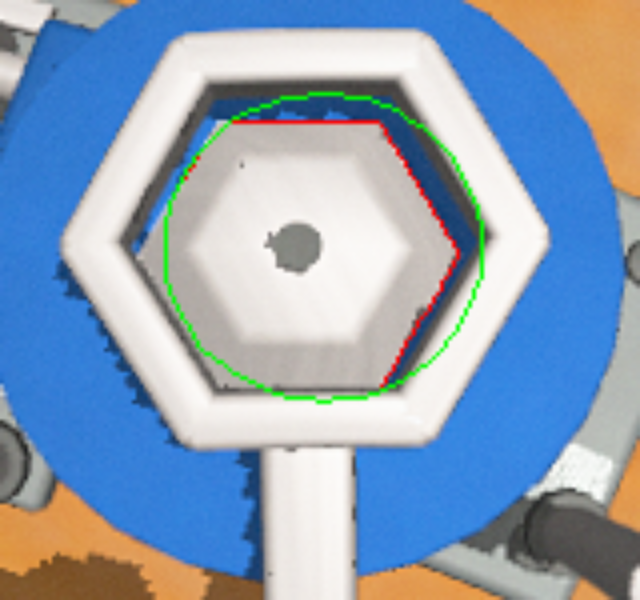

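The ring now leans on the nut's tip edge: contact 3.6 N, ring rim slightly larger in view, nut a bit left of the hole. I'll measure the offset.

Run:
```python
from h import *
for z in (.060,.063,.066): print(z);verts('w12',[(122,242),(207,80),(400,80),(490,237),(402,392),(212,392)],(179,0),z=z)
verts('w12',[(188,248),(240,154),(355,154),(411,249),(358,342),(240,342)],(179,0),z=.060)
```

```text
0.06
sides [23.2 23.7 22.9 22.6 23.4 22.2] (20.8)
r [22.5 23.5 23.2 22.6 23.1 22.9]
cen [538.1 161.8] nut x mod60 19.310778409412393 each [20.2 19.7 18.8 18.8 19.7 18.7]
0.063
sides [22.7 23.2 22.5 22.1 22.9 21.7] (20.8)
r [22.1 23.  22.7 22.2 22.7 22.4]
cen [537.7 161.7] nut x mod60 19.310778409412407 each [20.2 19.7 18.8 18.8 19.7 18.7]
0.066
sides [22.3 22.7 22.  21.6 22.4 21.3] (20.8)
r [21.6 22.5 22.2 21.7 22.2 22. ]
cen [537.3 161.5] nut x mod60 19.310778409412336 each [20.2 19.7 18.8 18.8 19.7 18.7]
sides [13.5 14.  13.9 13.4 14.4 13.6] (20.8)
r [13.5 14.  13.8 13.7 14.  13.9]
cen [536.2 162. ] nut x mod60 18.813070834603288 each [18.5 19.6 18.8 18.2 20.1 17.7]
```

```bash
python3 -m crank '[{"xyz":[-1.5,0.7,0],"angular":[0,0,0],"gripper":1},{"xyz":[-0.5,0.3,-2],"angular":[0,0,0],"gripper":1},{"xyz":[0,0,0],"angular":[0,0,0],"gripper":1}]'
python3 - <<'E'
from h import *
look('w13'); nutmeas('w13')
E
```

```text
time_s: 8.3
eef_pos: [0.4461, 0.131, 0.0585]
ee_rot: [168.6, 89.9, 7.4]
contact_force: [-0.6, -0.6, -0.3]
grip_width: 0.0124
t 8.3 pos [0.4461 0.131  0.0585] yaw -71.24 down [ 0.002  0.    -1.   ] J [ 13.3   3.2 126.4  -0.   50.3  84.5] F [-0.61 -0.58 -0.3 ] M [ 0.024  0.076 -0.039] w 0.0124
ring uv [259.4  60.7] ring xyz [0.5364 0.1608 0.0586] spanner x 19.45965768080673
nut cen [537.5 161. ] area 1252.8200224540196 (1122) maxr 20.7 vertex phase 27.3 => nut x mod60 57.30347890434436
```

View pics/w13_n.png

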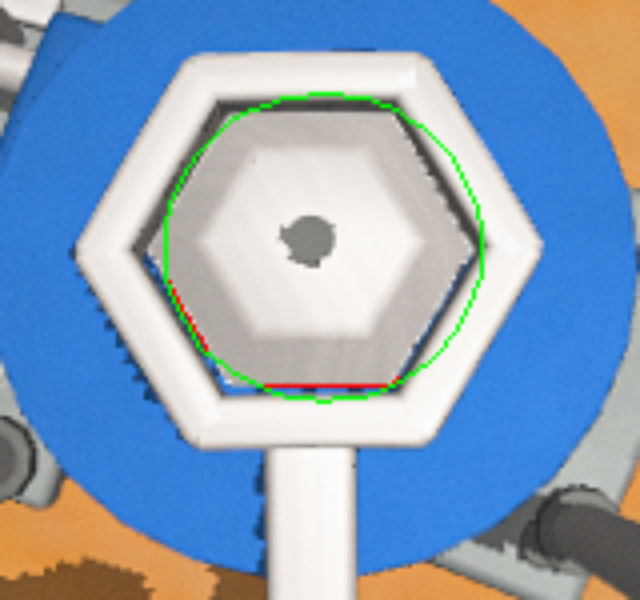

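It dropped in: the ring is level again with an even gap round the nut, and the contact force is near zero. I'll lower the last millimetre and make a helper for the stroke arithmetic.

```bash
cat >> h.py <<'E'
N=np.array([.5362,.1620])
def stat():
    o=arm.get_obs(); d=o['eef_pos'][:2]-N; F=o['contact_force']; tau=d[0]*F[1]-d[1]*F[0]
    Rt=R.from_euler('xyz',o['ee_rot'],degrees=True).as_matrix()
    phi=np.degrees(np.arctan2(d[1],d[0]))%360
    er=d/np.hypot(*d); et=np.array([-er[1],er[0]])
    print('t %.2f pos %s r %.1f phi %.1f sx+180 %.1f | Ft %.1f Fr %.1f Fz %.1f | tauF %.2f Mz %.2f sum %.2f | down %s J6 %.1f J1 %.1f w %.4f'%(o['time_s'],(o['eef_pos']*1000).round(1),np.hypot(*d)*1000,phi,yawof(o)+270.7,F[:2]@et,F[:2]@er,F[2],tau,o['moment'][2],tau+o['moment'][2],Rt[:2,0].round(3),o['joints'][5],o['joints'][0],o['grip_width']))
    return o,phi
def plan(dphi,n,r=95.2):
    o,phi=stat(); p=o['eef_pos'][:2]*1000
    for i in range(1,n+1):
        a=np.radians(phi+dphi*i); q=N*1000+r*np.array([np.cos(a),np.sin(a)]); print((q-p).round(1),end=' '); p=q
    print()
E
python3 -m crank '[{"xyz":[0,0,-2],"angular":[0,0,0],"gripper":1},{"xyz":[0,0,0],"angular":[0,0,0],"gripper":1}]'
python3 - <<'E'
from h import *
plan(-4,11)
E
```

```text
time_s: 8.55
eef_pos: [0.4464, 0.131, 0.0564]
ee_rot: [168.7, 89.9, 7.4]
contact_force: [-0.3, 0.7, 1.1]
grip_width: 0.0124
t 8.55 pos [446.4 131.   56.4] r 95.0 phi 199.0 sx+180 199.5 | Ft -0.8 Fr 0.1 Fz 1.1 | tauF -0.07 Mz 0.04 sum -0.04 | down [0.002 0.   ] J6 84.5 J1 13.3 w 0.0124
[-2.1  6.3] [-1.5  6.5] [-1.   6.6] [-0.6  6.6] [-0.1  6.6] [0.3 6.6] [0.8 6.6] [1.3 6.5] [1.7 6.4] [2.2 6.3] [2.6 6.1]
```

Seated (TCP z 56.4 mm, Fz 1 N). First stroke, part one.

```bash
python3 -m crank '[{"xyz":[-2.1,6.3,0],"angular":[0,0,-4],"gripper":1},{"xyz":[-1.5,6.5,0],"angular":[0,0,-4],"gripper":1},{"xyz":[-1,6.6,0],"angular":[0,0,-4],"gripper":1},{"xyz":[-0.6,6.6,0],"angular":[0,0,-4],"gripper":1}]'
python3 - <<'E'
from h import *
plan(-4,8)
E
```

```text
time_s: 8.95
eef_pos: [0.4409, 0.1554, 0.0564]
ee_rot: [100.0, 89.7, -77.8]
contact_force: [-0.5, -3.3, 0.5]
grip_width: 0.0126
t 8.95 pos [440.9 155.4  56.4] r 95.5 phi 184.0 sx+180 182.9 | Ft 3.2 Fr 0.7 Fz 0.5 | tauF 0.31 Mz 0.18 sum 0.49 | down [ 0.001 -0.004] J6 104.5 J1 16.5 w 0.0126
[0.1 6.7] [0.2 6.6] [0.7 6.6] [1.2 6.5] [1.6 6.4] [2.1 6.3] [2.5 6.2] [2.9 6. ]
```

The total torque of 0.49 N m matches the given 0.5 N m drag. Continuing the stroke.

```bash
python3 -m crank '[{"xyz":[0.2,6.6,0],"angular":[0,0,-4],"gripper":1},{"xyz":[0.4,6.6,0],"angular":[0,0,-4],"gripper":1},{"xyz":[0.9,6.6,0],"angular":[0,0,-4],"gripper":1},{"xyz":[1.4,6.5,0],"angular":[0,0,-4],"gripper":1}]'
python3 - <<'E'
from h import *
plan(-4,5)
E
```

```text
time_s: 9.35
eef_pos: [0.4422, 0.1802, 0.0564]
ee_rot: [79.6, 89.4, -114.5]
contact_force: [-1.8, -1.4, 2.0]
grip_width: 0.0123
t 9.35 pos [442.2 180.2  56.4] r 95.7 phi 169.0 sx+180 166.6 | Ft 1.7 Fr 1.5 Fz 2.0 | tauF 0.17 Mz 0.42 sum 0.59 | down [-0.004 -0.01 ] J6 124.0 J1 19.5 w 0.0123
[2.  6.4] [1.9 6.4] [2.4 6.2] [2.8 6. ] [3.2 5.8]
```

```bash
python3 -m crank '[{"xyz":[1.8,6.4,0],"angular":[0.3,0,-3.5],"gripper":1},{"xyz":[2,6.3,0],"angular":[0.2,0,-3.5],"gripper":1},{"xyz":[2.2,5.5,0],"angular":[0,0,-3],"gripper":1},{"xyz":[0,0,0],"angular":[0,0,0],"gripper":1}]'
python3 - <<'E'
from h import *
stat(); look('w14')
im=arm.capture('top'); np.save('pics/top1.npy',im); cv2.imwrite('pics/top1.png',cv2.resize(im[165:245,170:300],None,fx=6,fy=6,interpolation=cv2.INTER_CUBIC)[:,:,::-1])
E
```

```text
time_s: 9.75
eef_pos: [0.4475, 0.1985, 0.0565]
ee_rot: [46.8, 89.5, -157.4]
contact_force: [-0.2, 2.1, 0.4]
grip_width: 0.0126
t 9.75 pos [447.5 198.5  56.5] r 95.9 phi 157.7 sx+180 156.5 | Ft -1.9 Fr 1.0 Fz 0.4 | tauF -0.18 Mz 0.22 sum 0.05 | down [-0.007 -0.003] J6 135.3 J1 21.0 w 0.0126
t 9.75 pos [0.4475 0.1985 0.0565] yaw -114.25 down [-0.007 -0.003 -1.   ] J [ 21.    6.3 123.3  -0.   50.9 135.3] F [-0.21  2.09  0.39] M [ 0.221 -0.008  0.224] w 0.0126
```

View pics/w14.png

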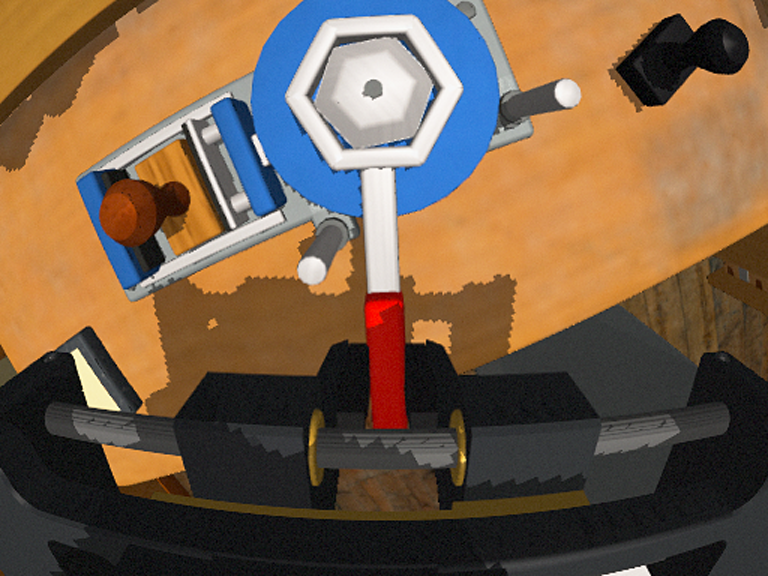

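View pics/top1.png

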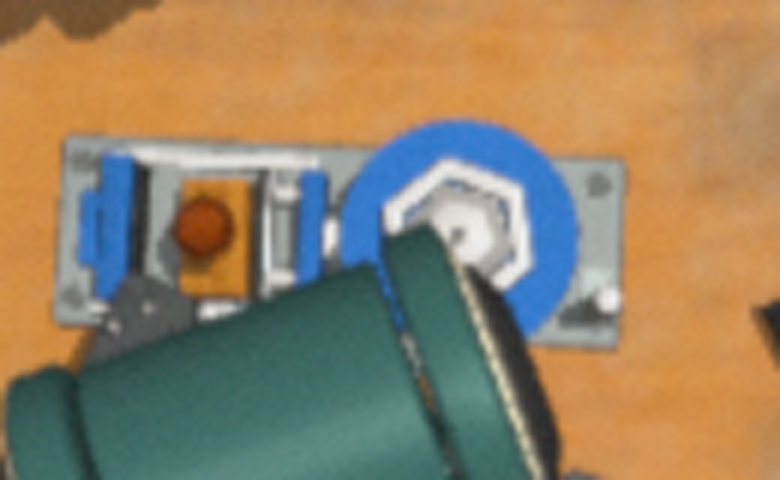

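The pad is close to the stamp, with roughly 12 to 15 mm of travel left before both jaws grip. In the wrist view the ring is at (374,90), with the nut inside at its limit of play. Lifting off.

```bash
python3 -m crank '[{"xyz":[-0.5,-1,6],"angular":[0.2,-0.3,1.5],"gripper":1},{"xyz":[0,0,8],"angular":[0,0,0],"gripper":1},{"xyz":[0,0,8],"angular":[0,0,0],"gripper":1},{"xyz":[0,0,1],"angular":[0,0,0],"gripper":1},{"xyz":[0,0,0],"angular":[0,0,0],"gripper":1}]'
python3 - <<'E'
from h import *
stat(); look('w15'); nutmeas('w15')
E
```

```text
time_s: 10.35
eef_pos: [0.4479, 0.196, 0.08]
ee_rot: [-142.1, 90.0, 15.4]
contact_force: [-0.6, -0.2, -1.3]
grip_width: 0.0129
t 10.35 pos [447.9 196.   80. ] r 94.6 phi 159.0 sx+180 158.2 | Ft 0.4 Fr 0.5 Fz -1.3 | tauF 0.04 Mz -0.00 sum 0.03 | down [0.001 0.   ] J6 133.2 J1 20.7 w 0.0129
t 10.35 pos [0.4479 0.196  0.08  ] yaw -112.5 down [ 0.001  0.    -1.   ] J [ 20.7   3.9 122.8  -0.   53.2 133.2] F [-0.55 -0.19 -1.33] M [ 0.11   0.074 -0.001] w 0.0129
ring uv [258.   61.2] ring xyz [0.5355 0.1588 0.08  ] spanner x -21.80392263904247
nut cen [536.6 162.2] area 1107.222398770973 (1122) maxr 24.3 vertex phase 16.7 => nut x mod60 46.667446265064655
```

View pics/w15_n.png

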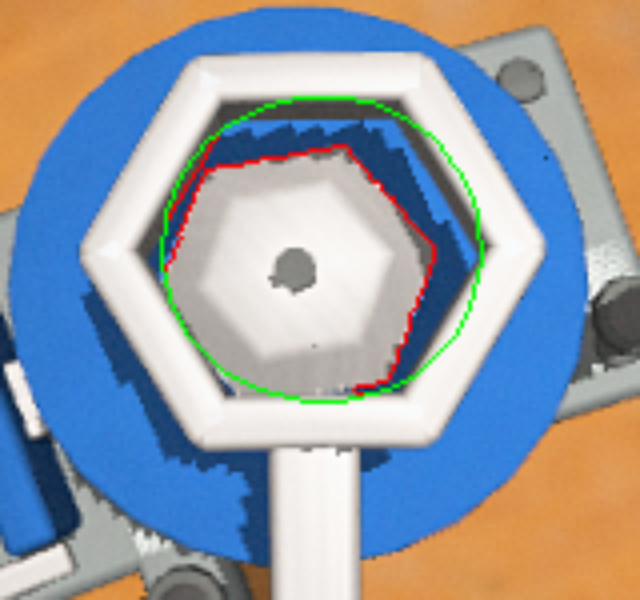

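Run:
```python
from h import *
verts('w15',[(201,283),(233,198),(328,180),(393,256),(357,344),(263,360)],(178,0),z=.060)
verts('w15',[(138,250),(222,103),(395,103),(486,250),(402,398),(225,398)],(178,0),z=.080)
```

```text
sides [13.  13.4 14.1 13.5 13.2 14. ] (20.8)
r [13.3 13.5 13.6 13.6 13.6 13.7]
cen [535.9 162.2] nut x mod60 46.846560013390004 each [45.2 47.4 48.4 45.9 46.2 48. ]
sides [21.4 21.2 21.8 21.5 21.8 21.7] (20.8)
r [21.3 21.7 21.3 21.4 21.9 21.6]
cen [535.6 159.9] nut x mod60 37.95248058155319 each [37.3 37.7 38.9 37.6 38.1 38.1]
```

The nut turned about 32°; its x axis is now at 46.9° mod 60, tip centre (535.9, 162.2). The next seat is handle 226.9° (post limit about 235°). Plan the way back: lifted, on the arc.

Run:
```python
from h import *
plan(6.8,10,95)
```

```text
t 10.40 pos [448.  196.   79.9] r 94.5 phi 158.9 sx+180 158.2 | Ft 0.4 Fr -0.1 Fz -0.9 | tauF 0.04 Mz -0.03 sum 0.01 | down [0.001 0.   ] J6 133.2 J1 20.7 w 0.0129
[ -3.9 -10.6] [ -2.1 -11.1] [ -0.8 -11.2] [  0.5 -11.3] [  1.9 -11.1] [  3.2 -10.8] [  4.4 -10.4] [ 5.6 -9.8] [ 6.7 -9. ] [ 7.8 -8.2]
```

```bash
python3 -m crank '[{"xyz":[-3.9,-10.6,0],"angular":[0,0,6.8],"gripper":1},{"xyz":[-2.1,-11.1,0],"angular":[0,0,6.8],"gripper":1},{"xyz":[-0.8,-11.2,0],"angular":[0,0,6.8],"gripper":1},{"xyz":[0.5,-11.3,0],"angular":[0,0,6.8],"gripper":1},{"xyz":[1.9,-11.1,0],"angular":[0,0,6.8],"gripper":1},{"xyz":[3.2,-10.8,0],"angular":[0,0,6.8],"gripper":1}]'
python3 - <<'E'
from h import *
plan(6.8,4,95)
E
```

```text
time_s: 11.0
eef_pos: [0.4437, 0.1284, 0.0775]
ee_rot: [-9.1, 89.7, -169.0]
contact_force: [-0.1, -0.2, -1.0]
grip_width: 0.0125
t 11.00 pos [443.7 128.4  77.5] r 98.4 phi 199.9 sx+180 200.7 | Ft 0.1 Fr 0.2 Fz -1.0 | tauF 0.01 Mz 0.05 sum 0.06 | down [-0.004 -0.001] J6 83.0 J1 13.0 w 0.0125
[ 7.7 -9.2] [ 5.7 -9.7] [ 6.8 -9. ] [ 7.8 -8.1]
```

```bash
python3 -m crank '[{"xyz":[7.7,-9.2,1],"angular":[0,-0.2,6],"gripper":1},{"xyz":[5.7,-9.5,1],"angular":[0,0,6.5],"gripper":1},{"xyz":[6.8,-8.5,0],"angular":[0,0,6],"gripper":1},{"xyz":[4,-4,0],"angular":[0,0,3],"gripper":1},{"xyz":[0,0,0],"angular":[0,0,0],"gripper":1},{"xyz":[0,0,0],"angular":[0,0,0],"gripper":1}]'
python3 - <<'E'
from h import *
stat(); look('w16'); nutmeas('w16')
E
```

```text
time_s: 11.6
eef_pos: [0.4658, 0.0944, 0.0769]
ee_rot: [-15.9, 89.6, -153.5]
contact_force: [0.3, -0.2, -0.8]
grip_width: 0.0125
t 11.60 pos [465.8  94.4  76.9] r 97.6 phi 223.8 sx+180 223.1 | Ft 0.4 Fr -0.1 Fz -0.8 | tauF 0.04 Mz -0.06 sum -0.02 | down [-0.006 -0.003] J6 56.2 J1 8.5 w 0.0125
t 11.6 pos [0.4658 0.0944 0.0769] yaw -47.6 down [-0.006 -0.003 -1.   ] J [  8.5   3.  124.2  -0.2  53.2  56.2] F [ 0.35 -0.25 -0.84] M [-0.092  0.047 -0.065] w 0.0125
ring uv [260.3  60.9] ring xyz [0.5366 0.1579 0.0763] spanner x 43.098458550497654
nut cen [538.9 161.4] area 1315.9496647585183 (1122) maxr 24.4 vertex phase 13.2 => nut x mod60 43.232356945080824
```

View pics/w16_n.png

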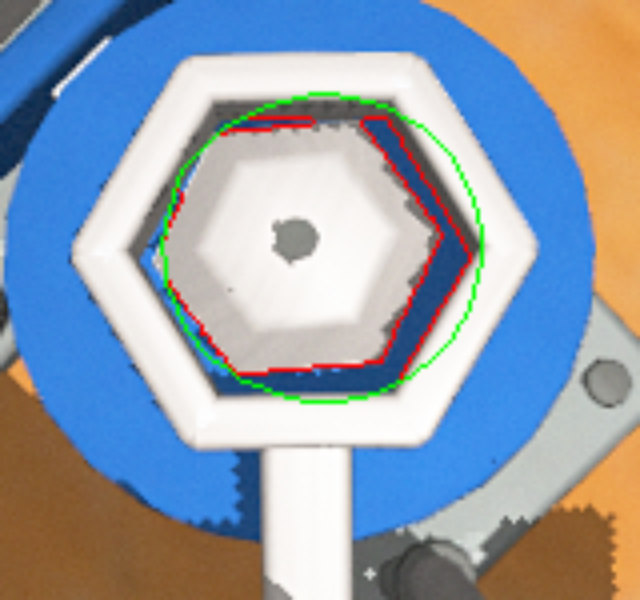

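Run:
```python
from h import *
verts('w16',[(196,247),(241,165),(347,153),(398,236),(352,322),(246,333)],(180,0),z=.060)
verts('w16',[(128,245),(213,100),(392,100),(478,250),(398,397),(218,397)],(180,0),z=.0765)
```

```text
sides [13.  14.4 13.6 13.6 14.5 13.9] (20.8)
r [13.6 13.3 14.3 13.7 13.5 14.4]
cen [536.1 161.8] nut x mod60 45.356516498248844 each [44.7 46.9 44.  46.2 46.2 44. ]
sides [21.1 21.8 21.8 21.1 22.1 22.3] (20.8)
r [21.6 21.9 21.6 21.2 22.2 21.7]
cen [535.1 159.3] nut x mod60 42.602516175761075 each [41.2 43.1 42.8 41.8 43.7 43.2]
```

```bash
python3 -m crank '[{"xyz":[4.6,-1.3,-1],"angular":[0.2,-0.3,3.2],"gripper":1},{"xyz":[0.3,0,-3],"angular":[0,0,0.2],"gripper":1},{"xyz":[0,0,-2],"angular":[0,0,0],"gripper":1},{"xyz":[0,0,0],"angular":[0,0,0],"gripper":1}]'
python3 - <<'E'
from h import *
stat(); look('w17'); nutmeas('w17')
E
```

```text
time_s: 12.05
eef_pos: [0.4691, 0.0941, 0.0699]
ee_rot: [-52.5, 89.9, 173.2]
contact_force: [-0.3, -0.4, -0.8]
grip_width: 0.0122
t 12.05 pos [469.1  94.1  69.9] r 95.4 phi 225.4 sx+180 226.4 | Ft 0.1 Fr 0.5 Fz -0.8 | tauF 0.01 Mz -0.02 sum -0.02 | down [-0.002  0.   ] J6 52.6 J1 8.3 w 0.0122
t 12.05 pos [0.4691 0.0941 0.0699] yaw -44.28 down [-0.002  0.    -1.   ] J [  8.3   3.8 124.3   0.   52.1  52.6] F [-0.33 -0.42 -0.81] M [-0.064  0.026 -0.023] w 0.0122
ring uv [260.4  61. ] ring xyz [0.5361 0.1616 0.0697] spanner x 46.415091735551684
nut cen [538.5 162. ] area 1299.7926272102632 (1122) maxr 22.4 vertex phase 12.6 => nut x mod60 42.58599738236729
```

View pics/w17_n.png

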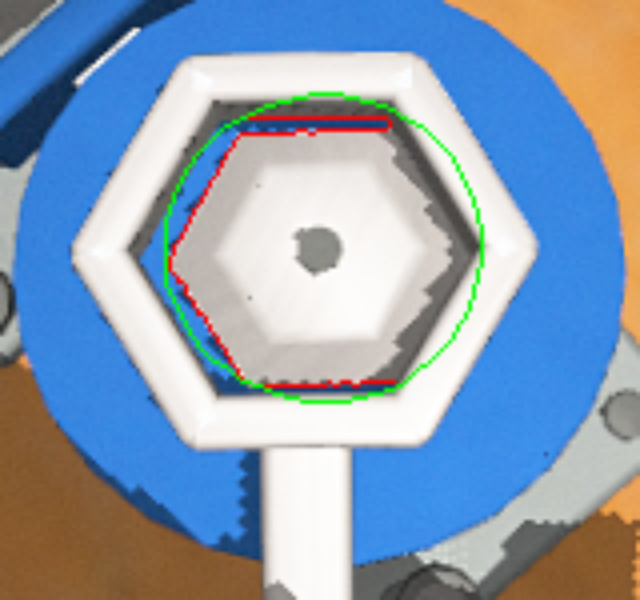

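Run:
```python
from h import *
verts('w17',[(215,255),(268,168),(375,164),(427,248),(377,336),(272,343)],(180,0),z=.060)
verts('w17',[(128,247),(213,100),(392,100),(478,250),(398,397),(218,397)],(180,0),z=.0697)
```

```text
sides [13.6 13.9 13.2 13.6 13.7 14. ] (20.8)
r [14.  13.4 13.8 13.6 13.4 13.9]
cen [536.4 161.7] nut x mod60 47.48091133837062 each [47.3 47.6 46.  48.4 48.  47.6]
sides [21.4 21.9 21.8 21.1 22.1 22.1] (20.8)
r [21.7 22.  21.7 21.3 22.2 21.7]
cen [534.5 163. ] nut x mod60 46.03104854667184 each [45.1 46.3 46.2 45.2 47.  46.4]
```

The ring is at (534.5, 163.0) and the nut at (536.4, 161.7), with angles within 1.5°. Correct and lower.

```bash
python3 -m crank '[{"xyz":[2.6,-1.9,-1],"angular":[0,-0.1,0.5],"gripper":1},{"xyz":[0.2,-0.1,-3],"angular":[0,0,0],"gripper":1},{"xyz":[0,0,-4],"angular":[0,0,0],"gripper":1},{"xyz":[0,0,-4],"angular":[0,0,0],"gripper":1},{"xyz":[0,0,-1],"angular":[0,0,0],"gripper":1}]'
python3 - <<'E'
from h import *
stat(); look('w18'); nutmeas('w18')
E
```

```text
time_s: 12.6
eef_pos: [0.4723, 0.0922, 0.0562]
ee_rot: [-130.6, 90.0, 95.6]
contact_force: [-0.4, -0.5, 0.4]
grip_width: 0.0123
t 12.60 pos [472.3  92.2  56.2] r 94.7 phi 227.5 sx+180 226.9 | Ft 0.0 Fr 0.6 Fz 0.4 | tauF 0.00 Mz 0.06 sum 0.06 | down [-0.  0.] J6 51.8 J1 8.1 w 0.0123
t 12.6 pos [0.4723 0.0922 0.0562] yaw -43.78 down [-0.  0. -1.] J [  8.1   5.1 124.6   0.   50.3  51.8] F [-0.41 -0.47  0.42] M [-0.04  -0.02   0.062] w 0.0123
ring uv [260.4  61. ] ring xyz [0.5387 0.1603 0.0562] spanner x 46.91729823175077
nut cen [539.  160.5] area 1241.9387353765778 (1122) maxr 20.4 vertex phase -8.4 => nut x mod60 21.561866468433415
```

View pics/w18_n.png

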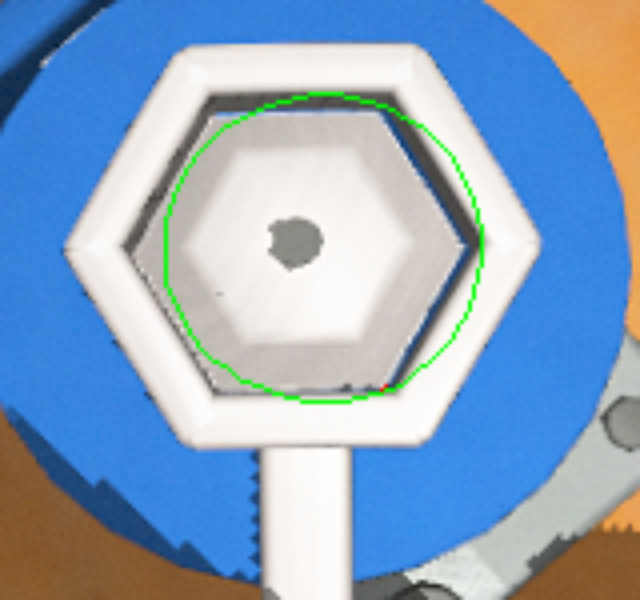

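Run:
```python
from h import *
for z in(.0562,.059,.062): verts('w18',[(122,245),(208,92),(390,92),(478,243),(402,393),(212,393)],(180,0),z=z)
print('w13');
for z in(.0585,.06): verts('w13',[(133,247),(218,101),(395,101),(484,248),(402,398),(222,398)],(179,0),z=z)
```

```text
sides [22.2 22.3 22.1 21.3 23.4 21.9] (20.8)
r [22.1 22.5 22.  21.6 22.8 22.1]
cen [537.3 162.3] nut x mod60 47.00862255992082 each [46.7 47.  47.  46.1 48.9 46.3]
sides [21.8 21.9 21.7 20.9 22.9 21.5] (20.8)
r [21.7 22.1 21.6 21.2 22.3 21.7]
cen [537.1 162.1] nut x mod60 47.00862255992081 each [46.7 47.  47.  46.1 48.9 46.3]
sides [21.3 21.4 21.2 20.4 22.4 21.1] (20.8)
r [21.2 21.6 21.2 20.7 21.9 21.2]
cen [536.8 161.8] nut x mod60 47.00862255992074 each [46.7 47.  47.  46.1 48.9 46.3]
w13
sides [21.3 21.7 21.7 21.6 22.1 22.2] (20.8)
r [21.6 21.9 21.6 21.5 22.2 21.8]
cen [535.6 162.6] nut x mod60 19.206979225324815 each [18.  19.4 19.6 19.1 19.8 19.5]
sides [21.1 21.5 21.5 21.4 21.9 22. ] (20.8)
r [21.4 21.7 21.3 21.2 22.  21.6]
cen [535.4 162.5] nut x mod60 19.206979225324723 each [18.  19.4 19.6 19.1 19.8 19.5]
```

The ring's top is at about 58 mm, against 57 mm fully seated, so it's down round the nut. Second stroke.

Run:
```python
from h import *
plan(-4,16)
```

```text
t 12.65 pos [472.3  92.2  56.3] r 94.6 phi 227.6 sx+180 226.9 | Ft 0.6 Fr 1.0 Fz 0.2 | tauF 0.05 Mz 0.06 sum 0.11 | down [0. 0.] J6 51.8 J1 8.1 w 0.0128
[-5.1  4.2] [-4.4  5. ] [-4.   5.3] [-3.7  5.5] [-3.3  5.8] [-2.9  6. ] [-2.4  6.2] [-2.   6.3] [-1.6  6.5] [-1.1  6.6] [-0.6  6.6] [-0.2  6.6] [0.3 6.6] [0.7 6.6] [1.2 6.5] [1.7 6.4]
```

```bash
python3 -m crank '[{"xyz":[-5,4.3,0],"angular":[0,0,-4],"gripper":1},{"xyz":[-4.4,5,0],"angular":[0,0,-4],"gripper":1},{"xyz":[-4,5.3,0],"angular":[0,0,-4],"gripper":1},{"xyz":[-3.7,5.5,0],"angular":[0,0,-4],"gripper":1}]'
python3 - <<'E'
from h import *
plan(-4,4)
E
```

```text
time_s: 13.05
eef_pos: [0.4558, 0.1108, 0.0567]
ee_rot: [79.8, 89.8, -70.5]
contact_force: [1.5, -2.7, -1.1]
grip_width: 0.0131
t 13.05 pos [455.8 110.8  56.7] r 95.3 phi 212.5 sx+180 210.4 | Ft 3.0 Fr 0.2 Fz -1.1 | tauF 0.29 Mz 0.30 sum 0.60 | down [ 0.001 -0.003] J6 71.2 J1 10.8 w 0.0131
[-3.3  5.8] [-3.   5.9] [-2.5  6.1] [-2.1  6.3]
```

```bash
python3 -m crank '[{"xyz":[-3.2,5.8,0],"angular":[0,0,-3.6],"gripper":1},{"xyz":[-3,5.9,0],"angular":[0,0,-3.8],"gripper":1},{"xyz":[-2.4,6.1,0],"angular":[0,0,-4],"gripper":1},{"xyz":[-2,6.3,0],"angular":[0,0,-4],"gripper":1}]'
python3 - <<'E'
from h import *
plan(-4,4)
E
```

```text
time_s: 13.45
eef_pos: [0.4452, 0.1336, 0.0569]
ee_rot: [84.4, 89.5, -81.6]
contact_force: [-0.2, -0.5, -0.9]
grip_width: 0.0126
t 13.45 pos [445.2 133.6  56.9] r 95.3 phi 197.3 sx+180 194.7 | Ft 0.4 Fr 0.3 Fz -0.9 | tauF 0.04 Mz 0.43 sum 0.46 | down [ 0.001 -0.008] J6 90.4 J1 14.0 w 0.0126
[-1.7  6.4] [-1.3  6.5] [-0.8  6.6] [-0.4  6.6]
```

```bash
python3 -m crank '[{"xyz":[-1.6,6.4,0],"angular":[0.2,0,-3],"gripper":1},{"xyz":[-1.3,6.5,0],"angular":[0.2,0,-3.5],"gripper":1},{"xyz":[-0.8,6.6,0],"angular":[0,0,-3.8],"gripper":1}]'
python3 - <<'E'
from h import *
plan(-3,4)
im=arm.capture('top'); np.save('pics/top2.npy',im); cv2.imwrite('pics/top2.png',cv2.resize(im[165:245,170:300],None,fx=6,fy=6,interpolation=cv2.INTER_CUBIC)[:,:,::-1])
E
```

```text
time_s: 13.75
eef_pos: [0.4413, 0.1522, 0.0568]
ee_rot: [94.0, 89.7, -82.6]
contact_force: [0.1, -1.6, -0.0]
grip_width: 0.0127
t 13.75 pos [441.3 152.2  56.8] r 95.4 phi 185.9 sx+180 184.2 | Ft 1.6 Fr 0.0 Fz -0.0 | tauF 0.16 Mz 0.31 sum 0.47 | down [ 0.001 -0.005] J6 102.9 J1 16.2 w 0.0127
[-0.1  5. ] [-0.1  5. ] [0.1 5. ] [0.4 5. ]
```

View pics/top2.png

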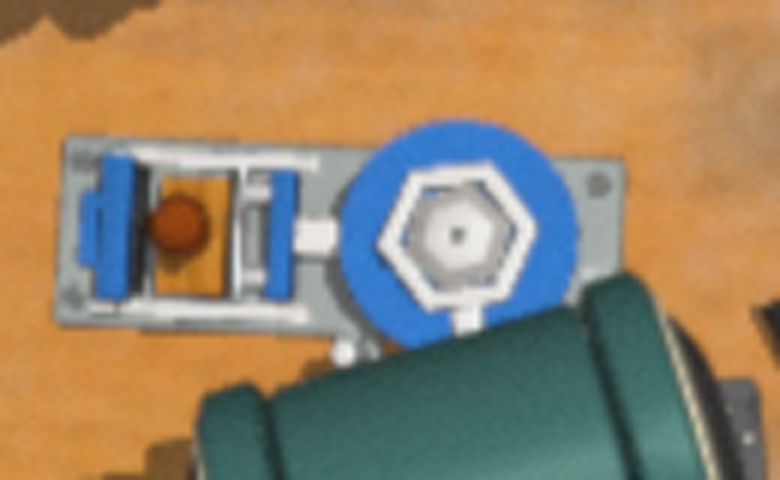

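The pad now pushes the stamp, whose left edge at column 158 is about 3 to 4 mm from the rear rubber at 148. I'll go on in smaller steps and watch the torque.

```bash
python3 -m crank '[{"xyz":[-0.2,5,0],"angular":[0.2,0,-2.5],"gripper":1},{"xyz":[0,5,0],"angular":[0,0,-2.5],"gripper":1}]'
python3 - <<'E'
from h import *
plan(-2.5,4)
E
```

```text
time_s: 14.0
eef_pos: [0.4407, 0.1618, 0.0567]
ee_rot: [87.2, 89.8, -94.4]
contact_force: [-0.4, -2.8, 0.6]
grip_width: 0.0125
t 14.00 pos [440.7 161.8  56.7] r 95.5 phi 180.1 sx+180 179.1 | Ft 2.8 Fr 0.4 Fz 0.6 | tauF 0.27 Mz 0.16 sum 0.43 | down [-0.    -0.003] J6 109.0 J1 17.3 w 0.0125
[0.4 4.2] [0.3 4.1] [0.4 4.1] [0.6 4.1]
```

```bash
python3 -m crank '[{"xyz":[0.2,4.5,0],"angular":[0,0,-2.5],"gripper":1}]'
python3 - <<'E'
from h import *
plan(-2.5,4)
E
```

```text
time_s: 14.1
eef_pos: [0.4407, 0.1657, 0.0567]
ee_rot: [84.4, 89.7, -99.7]
contact_force: [-0.6, -4.1, 1.2]
grip_width: 0.0125
t 14.10 pos [440.7 165.7  56.7] r 95.6 phi 177.8 sx+180 176.6 | Ft 4.1 Fr 0.5 Fz 1.2 | tauF 0.39 Mz 0.24 sum 0.63 | down [-0.001 -0.005] J6 112.0 J1 17.8 w 0.0125
[0.6 4.1] [0.4 4.1] [0.6 4.1] [0.8 4.1]
```

```bash
python3 -m crank '[{"xyz":[0.5,4.1,0],"angular":[0.2,0,-2.3],"gripper":1}]'
python3 - <<'E'
from h import *
plan(-2.5,3)
E
```

```text
time_s: 14.2
eef_pos: [0.4409, 0.1693, 0.0566]
ee_rot: [64.1, 89.8, -122.2]
contact_force: [-1.5, -3.5, 0.4]
grip_width: 0.0132
t 14.20 pos [440.9 169.3  56.6] r 95.6 phi 175.6 sx+180 174.4 | Ft 3.6 Fr 1.3 Fz 0.4 | tauF 0.34 Mz 0.24 sum 0.58 | down [-0.002 -0.003] J6 114.5 J1 18.1 w 0.0132
[0.8 4.1] [0.6 4.1] [0.8 4.1]
```

```bash
python3 -m crank '[{"xyz":[0.6,4.1,0],"angular":[0,0,-2.3],"gripper":1}]'
python3 - <<'E'
from h import *
plan(-2.5,3)
E
```

```text
time_s: 14.3
eef_pos: [0.4412, 0.1728, 0.0565]
ee_rot: [64.8, 89.7, -123.8]
contact_force: [-0.2, -2.7, 2.0]
grip_width: 0.0125
t 14.30 pos [441.2 172.8  56.5] r 95.6 phi 173.5 sx+180 172.1 | Ft 2.7 Fr -0.1 Fz 2.0 | tauF 0.26 Mz 0.30 sum 0.56 | down [-0.003 -0.004] J6 117.2 J1 18.5 w 0.0125
[1.  4.1] [0.7 4.1] [0.9 4.1]
```

```bash
python3 -m crank '[{"xyz":[0.8,4,0],"angular":[0,0,-2.3],"gripper":1}]'
python3 - <<'E'
from h import *
plan(-2.5,3)
E
```

```text
time_s: 14.4
eef_pos: [0.4416, 0.1763, 0.0565]
ee_rot: [64.4, 89.6, -126.4]
contact_force: [-0.9, -1.6, 1.6]
grip_width: 0.0125
t 14.40 pos [441.6 176.3  56.5] r 95.7 phi 171.4 sx+180 169.9 | Ft 1.7 Fr 0.6 Fz 1.6 | tauF 0.17 Mz 0.28 sum 0.45 | down [-0.004 -0.005] J6 119.9 J1 18.9 w 0.0125
[1.2 4. ] [0.9 4.1] [1.1 4. ]
```

```bash
python3 -m crank '[{"xyz":[1,4,0],"angular":[0.2,-0.2,-2],"gripper":1},{"xyz":[1.1,4.1,0],"angular":[0,0,-2],"gripper":1}]'
python3 - <<'E'
from h import *
plan(-2.5,3)
im=arm.capture('top'); np.save('pics/top3.npy',im); cv2.imwrite('pics/top3.png',cv2.resize(im[165:245,170:300],None,fx=6,fy=6,interpolation=cv2.INTER_CUBIC)[:,:,::-1])
E
```

```text
time_s: 14.6
eef_pos: [0.4428, 0.1832, 0.0564]
ee_rot: [72.8, 89.7, -122.0]
contact_force: [-1.8, -4.0, 1.9]
grip_width: 0.0131
t 14.60 pos [442.8 183.2  56.4] r 95.7 phi 167.2 sx+180 166.0 | Ft 4.3 Fr 0.9 Fz 1.9 | tauF 0.41 Mz 0.31 sum 0.72 | down [-0.003 -0.004] J6 124.5 J1 19.6 w 0.0131
[1.5 3.9] [1.2 4. ] [1.4 3.9]
```

View pics/top3.png

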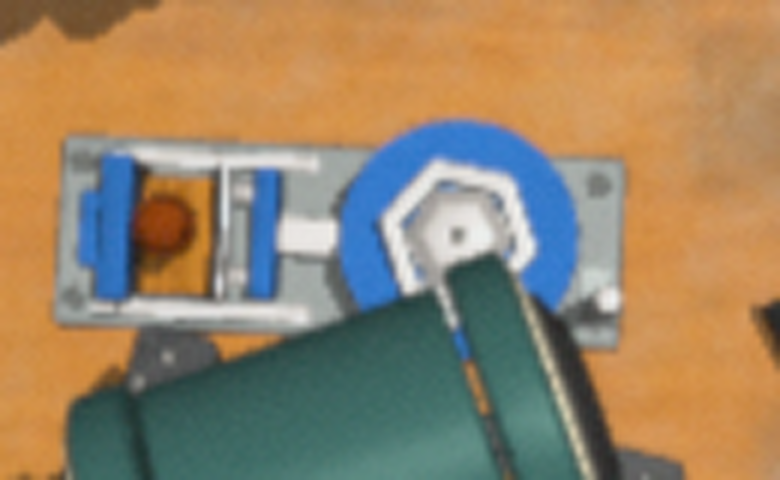

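The stamp now meets the rear jaw, and the torque has begun to climb (0.72 N m). Fine steps from here.

```bash
python3 -m crank '[{"xyz":[1.2,3.3,0],"angular":[0.2,-0.1,-1.8],"gripper":1}]'
python3 - <<'E'
from h import *
plan(-2,3)
E
```

```text
time_s: 14.75
eef_pos: [0.4435, 0.1862, 0.0563]
ee_rot: [54.6, 89.8, -141.9]
contact_force: [-2.9, -4.6, 3.3]
grip_width: 0.0129
t 14.75 pos [443.5 186.2  56.3] r 95.8 phi 165.4 sx+180 164.2 | Ft 5.2 Fr 1.7 Fz 3.3 | tauF 0.49 Mz 0.26 sum 0.75 | down [-0.002 -0.002] J6 126.4 J1 19.8 w 0.0129
[1.5 3.1] [1.  3.2] [1.1 3.1]
```

```bash
python3 -m crank '[{"xyz":[1.2,3.2,0],"angular":[0.1,0,-1.8],"gripper":1}]'
python3 - <<'E'
from h import *
plan(-2,3)
E
```

```text
time_s: 14.85
eef_pos: [0.4441, 0.1885, 0.0563]
ee_rot: [44.2, 89.8, -154.1]
contact_force: [-1.8, -4.3, 3.3]
grip_width: 0.0126
t 14.85 pos [444.1 188.5  56.3] r 95.8 phi 164.0 sx+180 162.5 | Ft 4.7 Fr 0.5 Fz 3.3 | tauF 0.45 Mz 0.33 sum 0.77 | down [-0.004 -0.002] J6 128.3 J1 20.1 w 0.0126
[1.6 3. ] [1.1 3.1] [1.2 3.1]
```

```bash
python3 -m crank '[{"xyz":[1.3,3.1,0],"angular":[0.1,-0.2,-1.7],"gripper":1}]'
python3 - <<'E'
from h import *
plan(-2,3)
E
```

```text
time_s: 14.95
eef_pos: [0.4447, 0.1906, 0.0563]
ee_rot: [62.7, 89.8, -137.1]
contact_force: [-3.5, -4.2, 2.7]
grip_width: 0.0128
t 14.95 pos [444.7 190.6  56.3] r 95.8 phi 162.6 sx+180 160.9 | Ft 5.1 Fr 2.1 Fz 2.7 | tauF 0.49 Mz 0.33 sum 0.82 | down [-0.002 -0.002] J6 130.2 J1 20.3 w 0.0128
[1.6 3. ] [1.2 3.1] [1.3 3.1]
```

```bash
python3 -m crank '[{"xyz":[1.3,3.1,0],"angular":[0.1,0,-1.7],"gripper":1}]'
python3 - <<'E'
from h import *
plan(-2,3)
im=arm.capture('top'); np.save('pics/top4.npy',im); cv2.imwrite('pics/top4.png',cv2.resize(im[165:245,170:300],None,fx=6,fy=6,interpolation=cv2.INTER_CUBIC)[:,:,::-1])
E
```

```text
time_s: 15.05
eef_pos: [0.4453, 0.1927, 0.0562]
ee_rot: [52.4, 89.8, -149.0]
contact_force: [-2.3, -4.7, 3.4]
grip_width: 0.0131
t 15.05 pos [445.3 192.7  56.2] r 95.9 phi 161.3 sx+180 159.3 | Ft 5.2 Fr 0.7 Fz 3.4 | tauF 0.50 Mz 0.38 sum 0.87 | down [-0.004 -0.002] J6 131.9 J1 20.5 w 0.0131
[1.8 2.9] [1.2 3.1] [1.3 3. ]
```

View pics/top4.png

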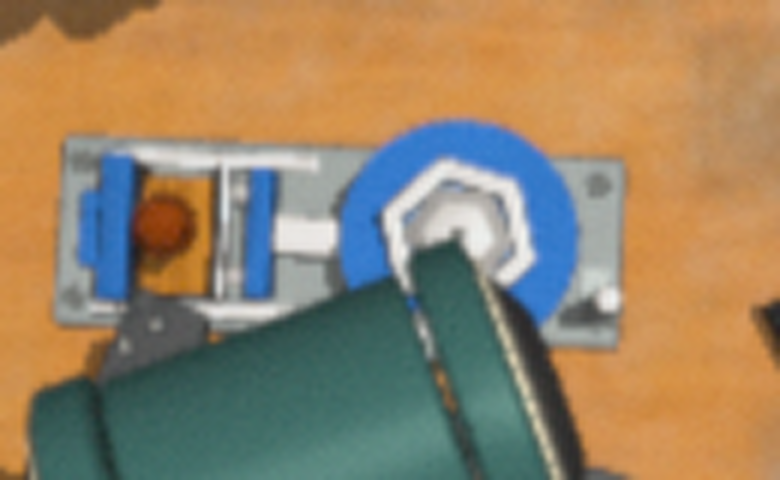

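The stamp is stationary between both jaws while the carriage advances. The torque of 0.87 N m is about 9.5 N at the grip, so about 3° more.

```bash
python3 -m crank '[{"xyz":[1.3,3,0],"angular":[0.1,-0.2,-1.5],"gripper":1}]'
python3 - <<'E'
from h import *
plan(-2,2)
E
```

```text
time_s: 15.2
eef_pos: [0.4461, 0.195, 0.0562]
ee_rot: [71.0, 89.8, -131.9]
contact_force: [-2.4, -4.2, 2.9]
grip_width: 0.0126
t 15.20 pos [446.1 195.   56.2] r 95.9 phi 159.9 sx+180 157.9 | Ft 4.8 Fr 0.8 Fz 2.9 | tauF 0.46 Mz 0.44 sum 0.90 | down [-0.002 -0.002] J6 133.6 J1 20.7 w 0.0126
[1.9 2.9] [1.3 3.1]
```

```bash
python3 -m crank '[{"xyz":[1.3,3,0],"angular":[0.1,0,-1.5],"gripper":1}]'
python3 - <<'E'
from h import *
plan(-2,2)
E
```

```text
time_s: 15.3
eef_pos: [0.4468, 0.197, 0.0561]
ee_rot: [59.0, 89.8, -145.2]
contact_force: [-2.1, -5.6, 5.3]
grip_width: 0.0125
t 15.30 pos [446.8 197.   56.1] r 96.0 phi 158.6 sx+180 156.5 | Ft 6.0 Fr -0.1 Fz 5.3 | tauF 0.58 Mz 0.40 sum 0.97 | down [-0.003 -0.002] J6 135.2 J1 20.9 w 0.0125
[2.  2.8] [1.4 3. ]
```

```bash
python3 -m crank '[{"xyz":[1.1,2.4,0],"angular":[0.1,0,-1],"gripper":1}]'
python3 - <<'E'
from h import *
plan(-2,2)
E
```

```text
time_s: 15.4
eef_pos: [0.4473, 0.1983, 0.0561]
ee_rot: [53.4, 89.7, -151.7]
contact_force: [-2.6, -5.2, 4.3]
grip_width: 0.0128
t 15.40 pos [447.3 198.3  56.1] r 96.0 phi 157.8 sx+180 155.6 | Ft 5.8 Fr 0.5 Fz 4.3 | tauF 0.55 Mz 0.39 sum 0.94 | down [-0.005 -0.002] J6 136.1 J1 21.0 w 0.0128
[2.1 2.8] [1.4 3. ]
```

```bash
python3 -m crank '[{"xyz":[1.4,2.8,0],"angular":[0.1,-0.2,-1],"gripper":1}]'
python3 - <<'E'
from h import *
stat()
im=arm.capture('top'); np.save('pics/top5.npy',im); stat()
arm.capture('top'); stat(); look('w19'); stat()
E
```

```text
time_s: 15.5
eef_pos: [0.448, 0.1999, 0.0561]
ee_rot: [71.5, 89.8, -134.5]
contact_force: [-3.4, -5.6, 3.8]
grip_width: 0.013
t 15.50 pos [448.  199.9  56.1] r 96.0 phi 156.8 sx+180 154.8 | Ft 6.5 Fr 0.9 Fz 3.8 | tauF 0.62 Mz 0.35 sum 0.97 | down [-0.003 -0.003] J6 137.2 J1 21.2 w 0.0130
t 15.55 pos [448.1 200.1  56. ] r 96.0 phi 156.6 sx+180 154.7 | Ft 6.3 Fr 0.2 Fz 4.5 | tauF 0.61 Mz 0.34 sum 0.95 | down [-0.003 -0.003] J6 137.3 J1 21.2 w 0.0125
t 15.60 pos [448.1 200.1  56.1] r 96.0 phi 156.6 sx+180 154.8 | Ft 6.1 Fr 1.3 Fz 4.3 | tauF 0.58 Mz 0.41 sum 1.00 | down [-0.003 -0.003] J6 137.2 J1 21.2 w 0.0124
t 15.6 pos [0.4481 0.2001 0.0561] yaw -115.91 down [-0.003 -0.003 -1.   ] J [ 2.120e+01  6.300e+00  1.233e+02 -1.000e-01  5.060e+01  1.372e+02] F [-3.59 -5.08  4.33] M [-0.725  0.378  0.415] w 0.0124
t 15.65 pos [448.1 200.1  56.1] r 96.0 phi 156.6 sx+180 154.8 | Ft 5.5 Fr 0.7 Fz 3.4 | tauF 0.53 Mz 0.44 sum 0.97 | down [-0.003 -0.003] J6 137.2 J1 21.2 w 0.0122
```

View pics/w19.png

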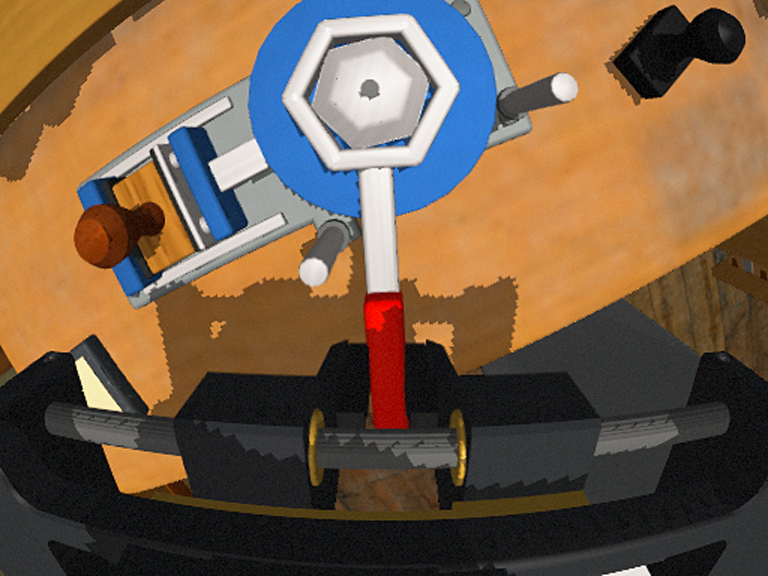

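Static readings average 0.97 N m, about 10.5 N at the grip. The stamp is held between both faces, and the handle at 157° is clear of the post. I'll ease off the slight downward press, then open and retreat upward.

```bash
python3 -m crank '[{"xyz":[0,0,0.8],"angular":[0,0,0],"gripper":1},{"xyz":[0,0,0],"angular":[0,0,0],"gripper":0},{"xyz":[0,0,0],"angular":[0,0,0],"gripper":0},{"xyz":[0,0,0],"angular":[0,0,0],"gripper":0},{"xyz":[0,0,0],"angular":[0,0,0],"gripper":0}]'
python3 - <<'E'
from h import *
stat(); look('w20')
E
```

```text
time_s: 16.15
eef_pos: [0.4493, 0.2004, 0.0571]
ee_rot: [111.8, 90.0, -94.0]
contact_force: [-0.0, 0.5, -0.7]
grip_width: 0.0425
t 16.15 pos [449.3 200.4  57.1] r 95.0 phi 156.2 sx+180 154.9 | Ft -0.4 Fr 0.2 Fz -0.7 | tauF -0.04 Mz 0.03 sum -0.01 | down [-0. -0.] J6 137.0 J1 21.1 w 0.0425
t 16.15 pos [0.4493 0.2004 0.0571] yaw -115.79 down [-0. -0. -1.] J [ 21.1   6.2 123.3  -0.   50.5 137. ] F [-0.05  0.5  -0.66] M [0.048 0.019 0.03 ] w 0.0425
```

View pics/w20.png

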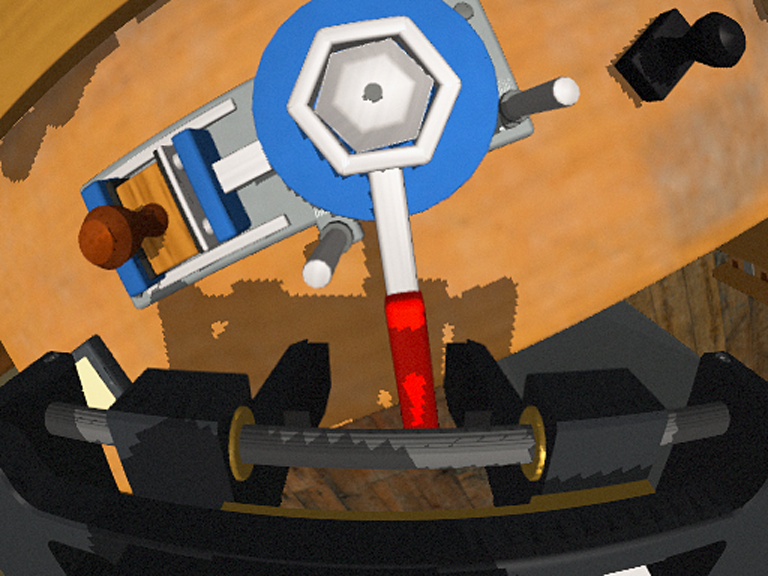

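The handle rotated a few degrees back within its play after release. I'll check whether the nut moved, using the nut tip and the jaw gap.

Run:
```python
from h import *
for n in('w19','w20'):
    im=np.load(f'pics/{n}.npy'); c=im[0:125,180:320]; cv2.imwrite(f'pics/{n}_z.png',cv2.resize(c,None,fx=5,fy=5,interpolation=cv2.INTER_CUBIC)[:,:,::-1])
    c=im[70:220,40:190]; cv2.imwrite(f'pics/{n}_j.png',cv2.resize(c,None,fx=4,fy=4,interpolation=cv2.INTER_CUBIC)[:,:,::-1])
```

```text
(no output)
```

View pics/w19_z.png

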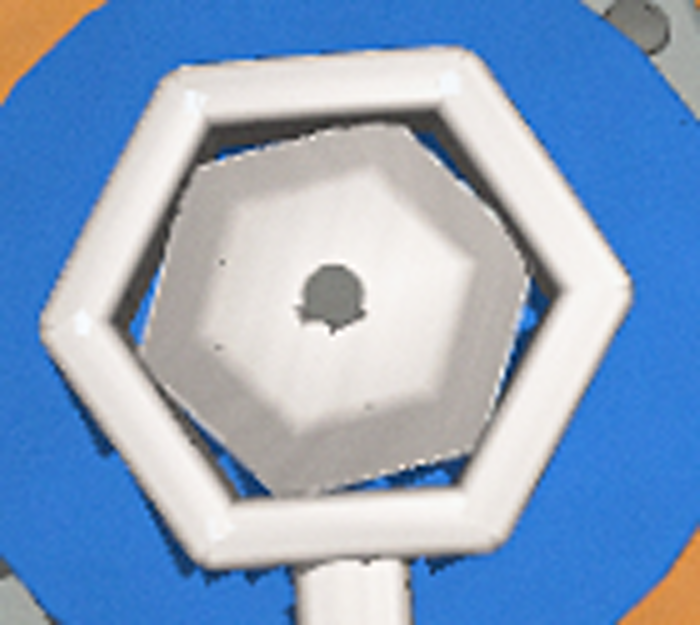

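View pics/w20_z.png

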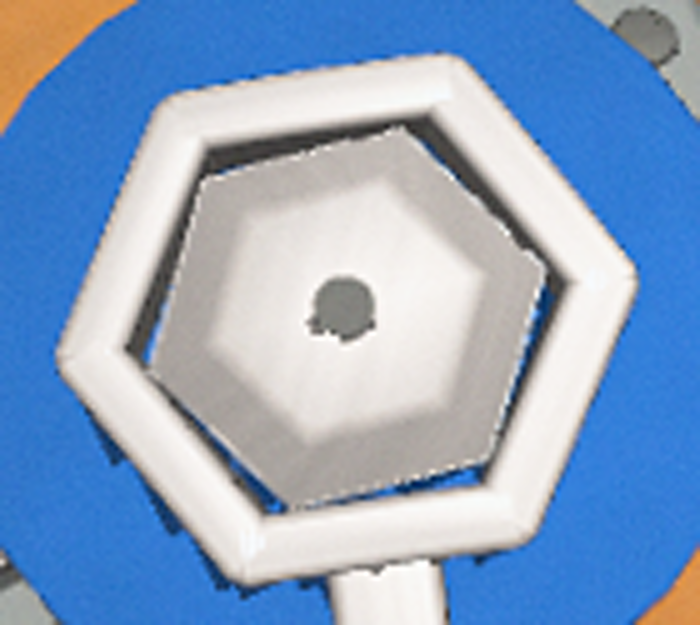

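View pics/w20_j.png

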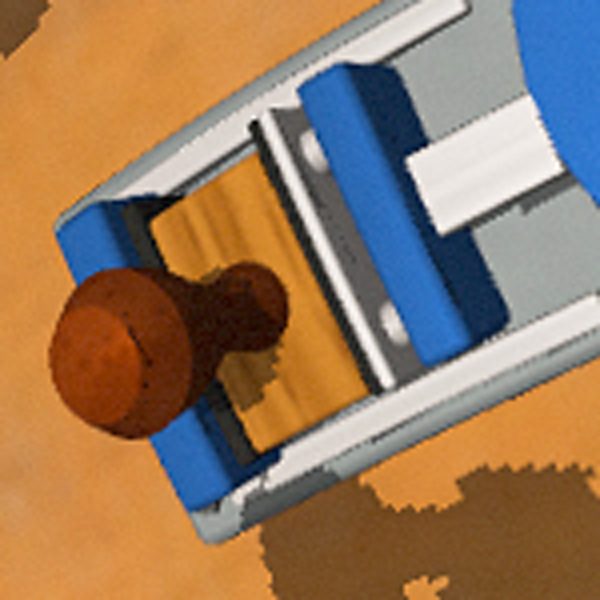

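View pics/w19_j.png

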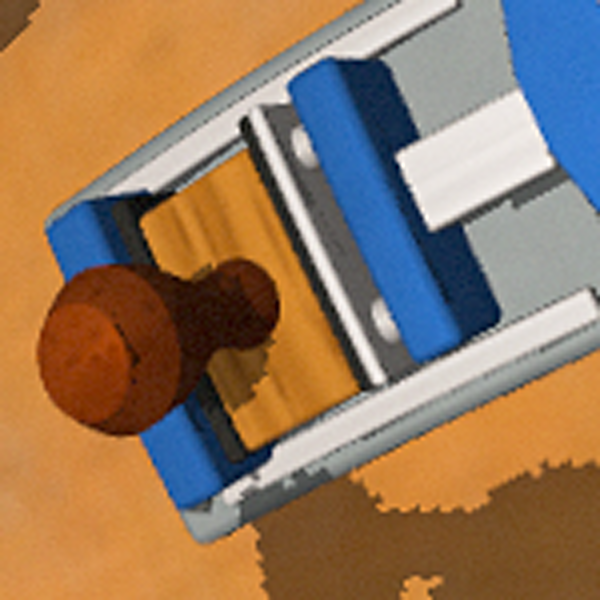

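The nut and jaw gap are unchanged after release; only the ring rotated back within its play. Lifting the gripper straight off.

```bash
python3 -m crank '[{"xyz":[0,0,8],"angular":[0,0,0],"gripper":0},{"xyz":[0,0,20],"angular":[0,0,0],"gripper":0},{"xyz":[0,0,30],"angular":[0,0,0],"gripper":0},{"xyz":[0,0,40],"angular":[0,0,0],"gripper":0},{"xyz":[0,0,30],"angular":[0,0,0],"gripper":0},{"xyz":[0,0,0],"angular":[0,0,0],"gripper":0}]'
python3 - <<'E'
from h import *
stat(); look('w21')
for n in('top','scene'):
    im=arm.capture(n); cv2.imwrite(f'pics/{n}_end.png',cv2.resize(im,None,fx=1.5,fy=1.5)[:,:,::-1]); np.save(f'pics/{n}_end.npy',im)
E
```

```text
time_s: 16.8
eef_pos: [0.4473, 0.2009, 0.1913]
ee_rot: [9.7, 89.9, 163.9]
contact_force: [0.5, 0.1, 0.2]
grip_width: 0.044
t 16.80 pos [447.3 200.9 191.3] r 97.0 phi 156.3 sx+180 154.9 | Ft -0.3 Fr -0.4 Fz 0.2 | tauF -0.03 Mz 0.03 sum 0.01 | down [-0.002  0.001] J6 137.0 J1 21.2 w 0.0440
t 16.8 pos [0.4473 0.2009 0.1913] yaw -115.77 down [-0.002  0.001 -1.   ] J [ 2.120e+01 -3.100e+00  1.168e+02  1.000e-01  6.640e+01  1.370e+02] F [0.51 0.08 0.18] M [ 0.02  -0.011  0.034] w 0.044
```

View pics/w21.png

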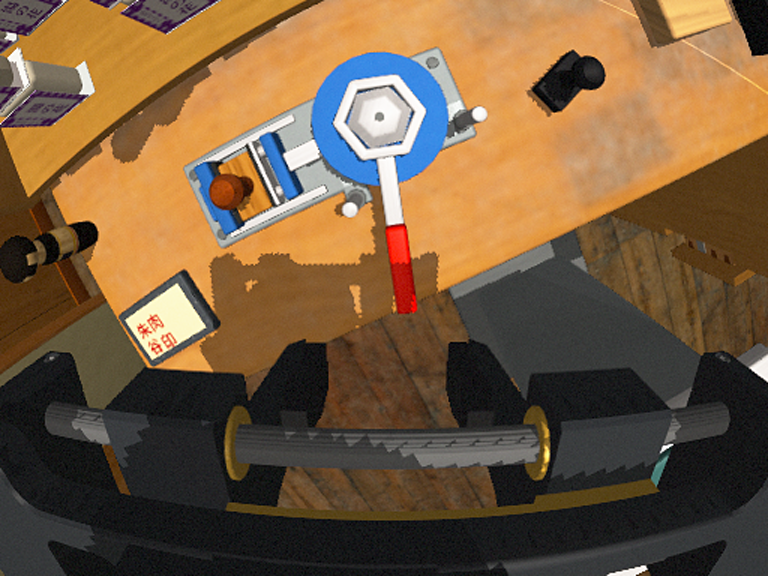

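View pics/scene_end.png

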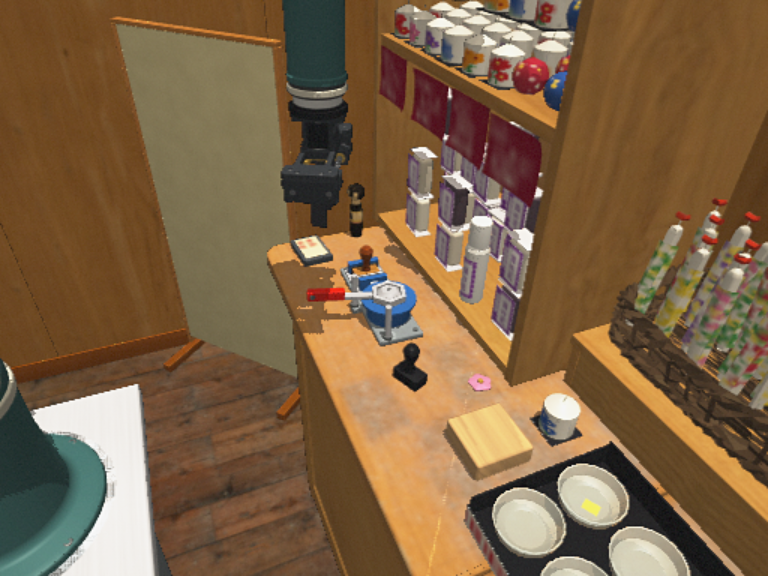

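The spanner sits on the nut with its handle at about 160° and the gripper is well clear; the other things look as before. I'll do last checks: ring height, spring compression, bystanders.

Run:
```python
from h import *
for n,x,y in(('w21',200,40),):
    im=np.load(f'pics/{n}.npy'); c=im[y:y+90,x:x+110]; cv2.imwrite('pics/z21.png',cv2.resize(c,None,fx=6,fy=6,interpolation=cv2.INTER_CUBIC)[:,:,::-1])
im=np.load('pics/w14.npy'); cv2.imwrite('pics/w14_j.png',cv2.resize(im[50:210,40:200],None,fx=3.7,fy=3.7,interpolation=cv2.INTER_CUBIC)[:,:,::-1])
im=np.load('pics/w21.npy'); cv2.imwrite('pics/w21_j.png',cv2.resize(im[80:170,115:225],None,fx=6,fy=6,interpolation=cv2.INTER_CUBIC)[:,:,::-1])
a=np.load('pics/top0.npy').astype(int);b=np.load('pics/top_end.npy').astype(int)
d=(np.abs(a-b).max(2)>40).astype(np.uint8); n,l,s,c=cv2.connectedComponentsWithStats(d)
print([(tuple(s[i][:4]),int(s[i][4])) for i in range(1,n) if s[i][4]>15])
```

```text
[((np.int32(357), np.int32(186), np.int32(28), np.int32(71)), 922), ((np.int32(147), np.int32(191), np.int32(147), np.int32(193)), 10694), ((np.int32(149), np.int32(224), np.int32(11), np.int32(18)), 171), ((np.int32(234), np.int32(269), np.int32(9), np.int32(5)), 27), ((np.int32(434), np.int32(318), np.int32(78), np.int32(66)), 1539), ((np.int32(294), np.int32(323), np.int32(28), np.int32(16)), 340), ((np.int32(248), np.int32(347), np.int32(65), np.int32(37)), 732), ((np.int32(261), np.int32(360), np.int32(28), np.int32(17)), 311), ((np.int32(225), np.int32(375), np.int32(22), np.int32(9)), 105), ((np.int32(354), np.int32(378), np.int32(36), np.int32(6)), 183)]
```

View pics/z21.png

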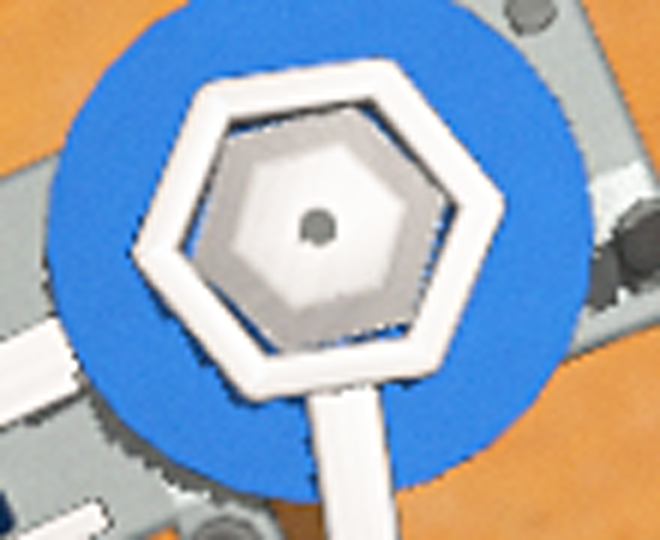

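View pics/w14_j.png

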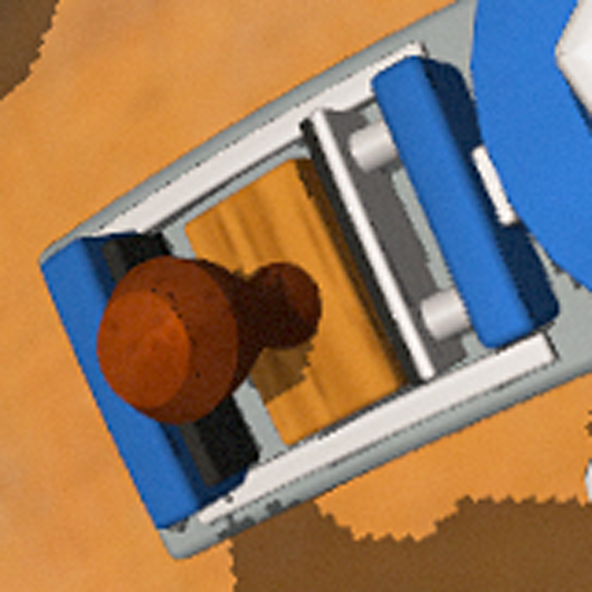

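View pics/w21_j.png

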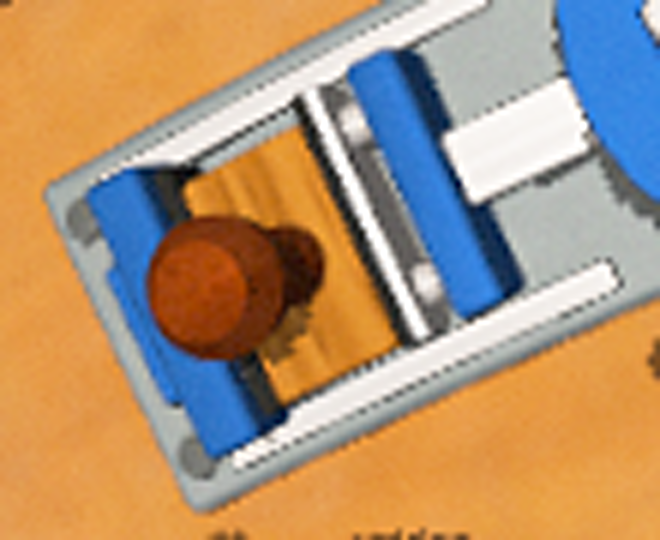

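Run:
```python
from h import *
def gap(n,k,off,pad,car,z=.026):
    o=pickle.load(open(f'pics/{n}.pkl','rb'))
    f=lambda v: won((v[0]/k+off[0],v[1]/k+off[1]),o,z)[:2]*1000
    a,b=f(pad[0]),f(pad[1]); d=(b-a)/np.hypot(*(b-a)); 
    g=[]
    for v in car: w=f(v)-a; g.append(abs(d[0]*w[1]-d[1]*w[0]))
    print(n,np.round(g,1),np.mean(g).round(1),'padlen',np.hypot(*(b-a)).round(1))
gap('w14',3.7,(40,50),[(328,112),(435,370)],[(375,90),(475,340)])
gap('w19',4,(40,70),[(260,108),(382,382)],[(290,90),(415,358)])
gap('w20',4,(40,70),[(272,108),(395,385)],[(300,90),(425,360)])
gap('w21',6,(115,80),[(325,90),(433,330)],[(350,72),(465,315)])
verts('w21',[(180,247),(228,120),(365,102),(455,205),(412,335),(272,355)],(200,40),z=.057,k=6)
verts('w21',[(192,245),(223,137),(340,107),(447,200),(408,325),(293,350)],(200,40),z=.053,k=6)
```

```text
w14 [9.3 8.8] 9.0 padlen 48.6
w19 [6.2 7.3] 6.8 padlen 49.7
w20 [5.9 6.9] 6.4 padlen 50.4
w21 [5.5 6.5] 6.0 padlen 47.9
sides [21.5 21.4 21.5 21.7 22.  22.5] (20.8)
r [21.8 22.2 21.1 21.4 22.5 21.6]
cen [535.6 162.1] nut x mod60 43.810427808539224 each [42.2 43.5 44.4 43.7 44.4 44.6]
sides [18.1 19.  22.5 21.1 18.6 23.3] (20.8)
r [19.9 20.8 19.7 20.9 21.3 20.2]
cen [536.  162.2] nut x mod60 48.60356085951274 each [42.2 49.5 53.7 46.4 46.4 53.3]
```

Torque predicts about 3.9 mm spring compression, while these coarse edge readings give about 2.5 to 3 mm. I'll cross-check with sub-pixel profiles in the top pictures, where parallax is small.

Run:
```python
from h import *
import os
a=np.radians(-2.6); ex=np.array([np.cos(a),np.sin(a)]); ey=np.array([-np.sin(a),np.cos(a)])
K,e,M=cam('top')
s=np.arange(40,125,.25)  # mm along vise y
for n in('top0','top1','top2','top3','top4','top5','top_end'):
    im=np.load(f'pics/{n}.npy').astype(np.float32); P=[]
    for t in np.arange(6,20,2):   # rows at vise x>0 side clear of handle & arm
        uv=np.array([proj('top',[*(N+ (ex*t+ey*q)/1000),.026]) for q in s],np.float32)
        P.append(cv2.remap(im,uv[:,0].reshape(1,-1),uv[:,1].reshape(1,-1),cv2.INTER_CUBIC)[0])
    p=np.mean(P,0); blue=p[:,2]-p[:,0]; lum=p.sum(1)/3
    # carriage: blue peak centroid ; pad: white/bright peak
    sel=(s>42)&(s<95); bb=np.where(sel,np.clip(blue-40,0,None),0)
    # keep only the carriage component: peak beyond 48
    i=np.argmax(np.where((s>50)&(s<95),blue,-999)); lo=i
    while blue[lo]>40 and s[lo]>45: lo-=1
    hi=i
    while blue[hi]>40: hi+=1
    cc=(s[lo:hi]*blue[lo:hi]).sum()/blue[lo:hi].sum()
    w=(s>s[hi]+1)&(s<s[hi]+16); j=np.where(w)[0]; wl=p[j].min(1); pk=j[np.argmax(wl)]
    k=slice(pk-8,pk+9); b=p[k].min(1)-p[k].min(1).min(); pc=(s[k]*b).sum()/b.sum()
    print(n,'carriage %.1f (%.1f..%.1f) pad %.1f gap %.2f'%(cc,s[lo],s[hi],pc,pc-cc))
    cv2.imwrite(f'pics/prof_{n}.png',cv2.resize(np.repeat(p[None].clip(0,255).astype(np.uint8),20,0),None,fx=2,fy=2)[:,:,::-1])
ims=[cv2.imread(f'pics/prof_{n}.png') for n in('top0','top1','top2','top3','top4','top5','top_end')]
cv2.imwrite('pics/profs.png',np.vstack(ims))
```

```text
top0 carriage 47.6 (45.0..51.0) pad 61.9 gap 14.31Traceback (most recent call last):
  File "<stdin>", line 9, in <module>
  File "h.py", line 11, in proj
    K,e,M=cam(n); q=M.T@(np.array(p)-e); return np.array([K[0,2]+K[0,0]*q[0]/-q[2],K[1,2]-K[1,1]*q[1]/-q[2]])
          ~~~^^^
  File "h.py", line 5, in cam
    c=arm.calibration(n); return c['K'],np.array(c['eye']),R.from_euler('xyz',c['rotation'],degrees=True).as_matrix()
ValueError: time passes only in moves, steps and waits
```

Too many calibration calls in one script; I'll cache it.

```bash
cat > prof.py <<'E'
from h import *
a=np.radians(-2.6); ex=np.array([np.cos(a),np.sin(a)]); ey=np.array([-np.sin(a),np.cos(a)])
K,e,M=cam('top')
def pj(p):
    q=(np.asarray(p)-e)@M; return np.stack([K[0,2]-K[0,0]*q[:,0]/q[:,2],K[1,2]+K[1,1]*q[:,1]/q[:,2]],1).astype(np.float32)
s=np.arange(40,125,.25); out=[]
for n in('top0','top1','top2','top3','top4','top5','top_end'):
    im=np.load(f'pics/{n}.npy').astype(np.float32); P=[]
    for t in np.arange(6,20,2):
        uv=pj(np.column_stack([(N[None]+(ex*t+s[:,None]*ey)/1000),np.full(len(s),.026)]))
        P.append(cv2.remap(im,uv[:,0].reshape(1,-1),uv[:,1].reshape(1,-1),cv2.INTER_CUBIC)[0])
    p=np.mean(P,0); blue=p[:,2]-p[:,0]
    i=np.argmax(np.where((s>50)&(s<95),blue,-999)); lo=hi=i
    while blue[lo]>40 and s[lo]>45: lo-=1
    while blue[hi]>40: hi+=1
    cc=(s[lo:hi]*blue[lo:hi]).sum()/blue[lo:hi].sum()
    j=np.where((s>s[hi]+1)&(s<s[hi]+16))[0]; pk=j[np.argmax(p[j].min(1))]
    k=slice(pk-8,pk+9); b=p[k].min(1)-p[k].min(1).min(); pc=(s[k]*b).sum()/b.sum()
    print(n,'carriage %.1f (%.1f..%.1f) pad %.1f gap %.2f'%(cc,s[lo],s[hi],pc,pc-cc))
    out.append(cv2.resize(np.repeat(p[None].clip(0,255).astype(np.uint8),20,0),None,fx=2,fy=2)[:,:,::-1])
cv2.imwrite('pics/profs.png',np.vstack(out))
E
python3 prof.py
```

```text
top0 carriage 47.6 (45.0..51.0) pad 61.9 gap 14.31
top1 carriage 56.4 (50.8..62.0) pad 73.1 gap 16.73
top2 carriage 67.5 (62.2..73.0) pad 78.7 gap 11.14
top3 carriage 74.1 (68.8..79.8) pad 89.4 gap 15.26
top4 carriage 75.9 (70.5..81.5) pad 89.3 gap 13.43
top5 carriage 77.0 (71.5..82.5) pad 89.3 gap 12.34
top_end carriage 77.0 (71.5..82.5) pad 89.3 gap 12.30
```

View pics/profs.png

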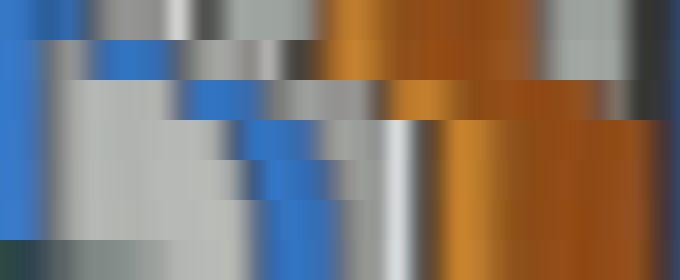

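The top-view profile shows pad-to-carriage 16.7 mm free and 12.3 mm now. That's about 4.4 mm compression, or about 26 N, in line with the torque and unchanged after release. One last look at the ink pad corner, where the top difference mask fired.

View pics/top_end.png

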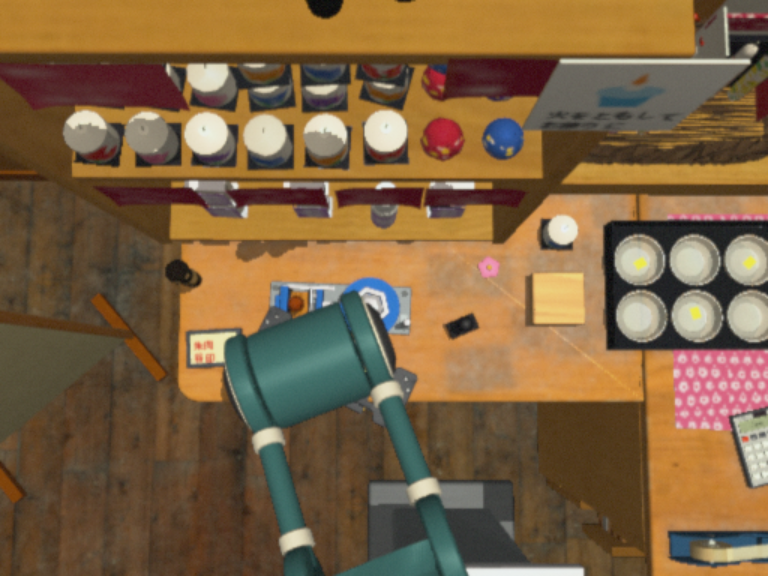

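The difference at the ink pad is only the arm covering its right edge. The pad, doll, brooch, candle and black stamp are all in place, so I'm handing in.

```bash
python3 -c "
from workcell import arm
print(arm.get_obs()['time_s']); print(arm.finish_job())"
```

```text
16.95
the job is handed in; nothing more can be done
None
```

The vise now grips the stamp at about the wanted tightness, and the job is handed in at 17 s, well under the 72 s limit. I took the red spanner from its block and tightened the nut in two strokes, lifting the spanner off and resetting it in between. It is left sitting on the nut, with the gripper clear above it.

**Last checks**
- **Pull at the grip:** static torque at the nut averaged 0.97 N m, which is about 10.5 N at the red grip.
- **Squeeze:** the top view shows the springs compressed about 4.4 mm, or about 26 N. The jaw gap did not change after release.
- **Spanner:** the ring measures fully down on the nut. It turned back slightly within its play on release, but the nut did not move.
- **Surroundings:** in the final pictures the candle, ink pad, doll, brooch, black stamp and rest look where they were.

**Disagreement:** a rougher estimate of the compression from the oblique wrist pictures gave only about 2.5 to 3 mm. I trusted the top view and the torque because parallax affects the wrist view more.

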